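Relay the jigsaw drain tiles of a glassware dryer and start it

TASK

The drain tiles that lie on the bench are back from washing: put each one into the gap of the dryer's deck that its jigsaw outline fits, turned so that it drops in flush with its neighbours. When all of them are down, slide the guard off the start button as far as it goes, press the button right down, let go, and slide the guard fully shut again. Leave the glassware and bottles around standing.

Things in the scene. Friction and masses are not known exactly. Their poses are not given: they have to be found in the camera images.
- dryer_deck (a point): hot-air glassware dryer, fixed, 332 mm wide, 60 mm high; the point: centre of its tile deck, at rim height. x runs to the dryer's back, y to its left, z up. The deck is a well 160 (x) x 320 (y) x 18 mm deep with 2 x 4 places of 80 x 80 mm: every other one, chessboard-wise, holds a screwed-down plain tile, the rest are gaps. Tile tops and rim are level. In front (x -84 to -174): control strip
- start (a joint): the round black start button, 40 mm across, at x = -129, y = +35 mm from the deck centre; 0 = up, 0.006 m = fully down (about 4 N). It springs back up
- start_top (a point): centre of the start button's top face, 78 mm above the bench when up; presses straight down
- guard (a joint): sliding guard over the start button: aluminium plate 74 (x) x 62 (y) x 4 mm, top 86 mm above the bench, on two 20 mm high rails along the dryer's y, 35 mm either side of the button; 0 = shut (over the button), 0.070 m = fully open: it slides towards the dryer's -y (to the robot's right). It stays where it is left; 1.5 N of friction. Shut, it hides the button
- guard_tab (a point): half-way up the upright finger tab in the middle of the guard: 34 mm along x, 12 mm thick along y, rising to 33 mm above the guard plate's underside; this point is 20 mm above the underside of the guard plate (about 102 mm above the bench), the tab's top 13 mm higher
- tile_1_prong (a point): drain tile 1 (may be absent), loose, 170 g: plate 76 x 76 x 18 mm, upright square prong 20 x 20 x 53 mm mid-top, sides parallel to the edges. The point: on the prong's axis, 50 mm above the underside. T-shaped tabs 15 mm long, notches 13 mm deep. Tab on +x (12 mm towards +y), notch in +y (12 mm towards -x), -x and -y straight. Fits only gap 1, one way round
- gap_1 (a point): the gap for tile 1 (front row, right-hand corner): where that tile's prong point comes to be when the tile is seated, 92 mm above the bench; seated, the tile's x, y and z axes are those of this point. 2 mm of play all round
- tile_2_prong (a point): drain tile 2 (may be absent), loose, 170 g: plate 76 x 76 x 18 mm, upright square prong 20 x 20 x 53 mm mid-top, sides parallel to the edges. The point: on the prong's axis, 50 mm above the underside. T-shaped tabs 15 mm long, notches 13 mm deep. Tabs on -x (12 mm towards +y) and -y (12 mm towards -x), notch in +y (12 mm towards +x), +x straight. Fits only gap 2, one way round
- gap_2 (a point): the gap for tile 2 (back row, second from the right): where that tile's prong point comes to be when the tile is seated, 92 mm above the bench; seated, the tile's x, y and z axes are those of this point. 2 mm of play all round
- tile_3_prong (a point): drain tile 3 (may be absent), loose, 170 g: plate 76 x 76 x 18 mm, upright square prong 20 x 20 x 53 mm mid-top, sides parallel to the edges. The point: on the prong's axis, 50 mm above the underside. T-shaped tabs 15 mm long, notches 13 mm deep. Tabs on +x (12 mm towards -y) and +y (12 mm towards -x), notch in -y (12 mm towards -x), -x straight. Fits only gap 3, one way round
- gap_3 (a point): the gap for tile 3 (front row, third from the right): where that tile's prong point comes to be when the tile is seated, 92 mm above the bench; seated, the tile's x, y and z axes are those of this point. 2 mm of play all round
- tile_4_prong (a point): drain tile 4 (may be absent), loose, 170 g: plate 76 x 76 x 18 mm, upright square prong 20 x 20 x 53 mm mid-top, sides parallel to the edges. The point: on the prong's axis, 50 mm above the underside. T-shaped tabs 15 mm long, notches 13 mm deep. Tab on -x (12 mm towards +y), notch in -y (12 mm towards -x), +x and +y straight. Fits only gap 4, one way round
- gap_4 (a point): the gap for tile 4 (back row, left-hand corner): where that tile's prong point comes to be when the tile is seated, 92 mm above the bench; seated, the tile's x, y and z axes are those of this point. 2 mm of play all round
- beaker: glass beaker, 70 mm across, 95 mm high; origin under its centre. Not part of the job: to be left standing
- wash_bottle: white plastic wash bottle with a bent spout, 68 mm across, 200 mm high; origin under its centre. Not part of the job: to be left standing
- reagent: amber glass jar with black cap, 64 mm across, 115 mm high; origin under its centre. Not part of the job: to be left standing
- flask: glass conical flask, 88 mm across, 120 mm high; origin under its centre. Not part of the job: to be left standing
Things that resemble listed ones, but are neither listed nor needed, are in the scene too. What is shaped like the part that bears tile_3_prong but pink or yellow is not meant.

How it is judged:
By the outcome, as a careful person would: the job done as asked, in the order asked, and still so for the second after the job is handed in, with the robot touching nothing.
Of tile_1, tile_2, tile_3, tile_4 only 3 to 4 are there at a start; the rules pass over those that are not, and their reading is None.
At some moment in a run one of tile_1, tile_2, tile_3, tile_4 may be knocked a few centimetres aside while the robot is not near it.
Once in a run the grip may slacken for a moment while it holds something.
It also fails if it takes over 210 s, if anything falls off the work surface, if the arm or the gripper's body presses on something with over 40 N, if the wrist force passes 120 N, or if a joint passes its speed limit or range.

ROBOT

A 7-joint arm with a two-finger parallel gripper is mounted at the origin on the work surface. World frame = base frame: x ahead of the robot, y to its left, z up, the work surface at z = 0. Lengths are in m, angles in rad, forces in N, time in s.
With the tool pointing down it reaches from about 0.425 to 0.875 m from the base axis. Payload 4.7 kg.
Tool frame: the origin (TCP) lies at the very end of the fingers, on their centre line; the grasp point (between the pads) lies 19 mm behind it; x points along the fingers, z is the direction in which the jaws open and shut, and the axes are right-handed (so a half turn about x gives the same grasp; the last joint's range is limited). The gripper opens to 87 mm and grips with 3 to 60 N. Pads are 19 mm wide; open, the fingers measure 117 mm over their backs; the gripper's body (75 mm by 190 mm) begins 51 mm behind the grasp point.
Start: joints at [1.275, 0.321, -0.07, 1.45, 0.023, 1.371, -0.057], TCP at [0.198, -0.619, 0.223] pointing down, gripper open.
Joint ranges: [-2.86, 2.86], [-0.3, 2.09], [-1.38, 1.24], [0.06, 2.45], [-1.56, 4.7], [0.09, 2.05], [-2.69, 2.69]. Speed limits (rad/s): [2.57, 2.57, 3.14, 3.14, 3.14, 3.14, 3.14].

INTERFACE

Orientations are given as a rotation vector (axis times angle).
In Python, from bench import * gives the robot as it stands.
- The arm moves only by the shell command python3 -m handwheel 'ROWS' [OPENING] [FORCE]. ROWS is JSON, a list of rows, each an object with "xyz": the shift along the world's x, y, z in cm, a list of three; "angular": the turn, a rotation vector about the world's x, y, z in degrees, a list of three. A call has 1 to 5 rows; each row shifts and turns the pose as measured when the row begins; what a row does not reach is not made up. A row lasts 1/12 s, in which the tool goes at most 41.7 mm and 7.16 degrees, less where a joint would pass 70% of its speed; a pose out of reach is approached as far as the arm can. A call with a gripper value outside its range is refused whole. OPENING is the finger opening in cm, from 0 to 8.7, set as the call begins (- or left out, the last holds). The fingers move at their own pace and stop on an object; FORCE is the grip in N (left out, the last holds). Time passes only in rows, so rows that do not move let the fingers close. It gives the time, the measured TCP pose, the force and the opening at its end, in the units of the state.
- get_state(): the state, without advancing time (a new reading comes with each control period).
- get_image(name): name is "side" or "top"; returns a dict with "pixels" (420x560x3 uint8, blue, green, red), "K" (3x3 intrinsics, pixels), "dist" ([k1, k2, p1, p2, k3] as OpenCV has them; the pictures are not rectified), "cam_to_world" (4x4, takes a point from camera to world coordinates). Camera axes: x right, y down, z forward; pixel columns grow to the right and rows downward; lengths in m; the calibration is good to about 2 mm. A picture is of the moment at which its call begins. There is no depth.
- close_job(): hands the job in, once; it reports no verdict.
The state is a dict: "time": time; "joint_positions": joint angles; "qd": joint speeds; "joint_torque": joint torques, N m; "position": TCP position; "tool_rot": TCP orientation; "ft_force": force on the tool from outside, world axes, zero at the start; "torque": the same for the moment, N m; "grip_width": opening from 0.0 (shut) to 1.0 (fully open).
Only numpy, scipy, OpenCV 4.12 (cv2) and the standard library are available. Lean on these libraries where they do the work, as an engineer would, in place of code of your own. Each camera call takes 0.05 s, during which the arm holds its last target.

## Working session

There is one attempt and no reset: what is moved stays moved. The work goes in short steps, Python scripts to look and compute and a shell command to move; the robot and the scene stay as the last step left them, time stands still between calls to the robot, and variables do not carry over. Pictures are saved under pics/ and viewed, and the job is handed in when it is done.

```bash
ls; mkdir -p pics; python3 - <<'E'
from bench import *
import cv2
s=get_state();print(s)
for n in("side","top"):
    i=get_image(n);cv2.imwrite(f"pics/{n}0.png",i["pixels"]);print(n,i["K"],i["dist"],i["cam_to_world"])
E
```

```text
pics
{'time': 0.0, 'joint_positions': array([ 1.27512248,  0.32182211, -0.07009772,  1.45167099,  0.02258203,
        1.37080267, -0.05686009]), 'qd': array([ 2.38305716e-03, -1.92472841e-03,  1.40144702e-04,  1.48600965e-03,
        6.55750397e-05,  1.21299754e-03,  5.72206036e-04]), 'joint_torque': array([ 7.71268951e-04, -4.91284561e+01, -4.03220225e-01, -3.12536144e+01,
       -6.37623598e-02,  4.37272363e-02,  1.62269348e-04]), 'position': array([ 0.19794483, -0.61854336,  0.2214642 ]), 'tool_rot': array([ 0.97909513,  1.34163321, -0.97732536]), 'ft_force': array([ 0.03228715,  0.22004241, -0.77430798]), 'torque': array([-0.00502316,  0.0191259 , -0.00635509]), 'grip_width': 1.0021827120699702}
side [[430.95738483   0.         271.20150228]
 [  0.         430.95738483 207.64875687]
 [  0.           0.           1.        ]] [-0.10890375  0.          0.          0.          0.        ] [[-9.53596376e-01 -2.30820909e-01  1.93327855e-01  2.76456283e-01]
 [-3.01086730e-01  7.32870961e-01 -6.10120427e-01  8.58329316e-01]
 [-8.55818882e-04 -6.40017080e-01 -7.68360205e-01  1.19959242e+00]
 [ 0.00000000e+00  0.00000000e+00  0.00000000e+00  1.00000000e+00]]
top [[522.6537226    0.         276.04458523]
 [  0.         522.6537226  212.11282162]
 [  0.           0.           1.        ]] [0.04581002 0.         0.         0.         0.        ] [[-1.63707016e-02 -9.85360192e-01  1.69697650e-01  2.70468661e-01]
 [-9.99864990e-01  1.63733516e-02 -1.38388778e-03 -8.65718220e-03]
 [-1.41489137e-03 -1.69697394e-01 -9.85495202e-01  1.69957898e+00]
 [ 0.00000000e+00  0.00000000e+00  0.00000000e+00  1.00000000e+00]]
```

View pics/top0.png

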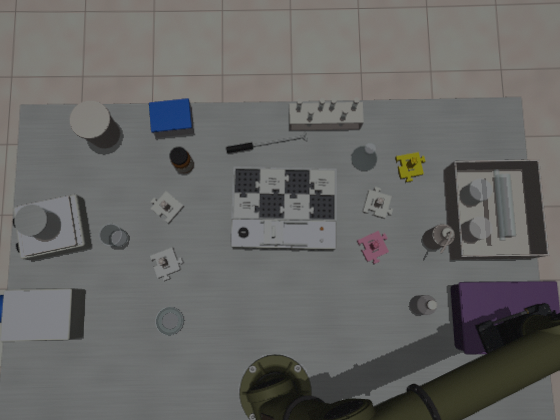

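View pics/side0.png

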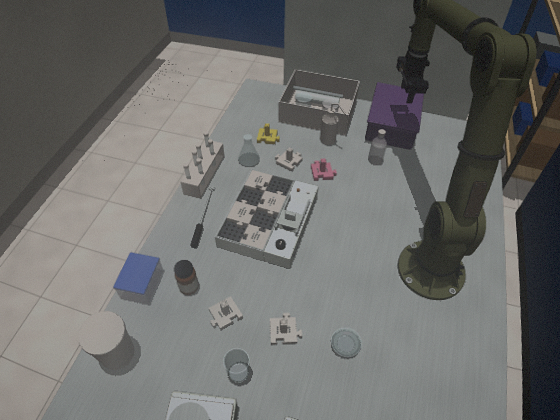

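```bash
cat > h.py <<'E'
from bench import *
import cv2, numpy as np
from scipy.spatial.transform import Rotation as R
def ray(im,uv,z):
    p=cv2.undistortPoints(np.array([[uv]],float),im["K"],np.array(im["dist"],float))[0,0]
    T=im["cam_to_world"];d=T[:3,:3]@np.array([p[0],p[1],1]);o=T[:3,3]
    return o+d*(z-o[2])/d[2]
def proj(im,P):
    P=np.atleast_2d(np.array(P,float));T=np.linalg.inv(im["cam_to_world"])
    rv,_=cv2.Rodrigues(T[:3,:3])
    return cv2.projectPoints(P,rv,T[:3,3],im["K"],np.array(im["dist"],float))[0][:,0]
def crop(im,u0,v0,u1,v1,s,name,pix=None):
    p=(im["pixels"] if pix is None else pix)[v0:v1,u0:u1]
    p=cv2.resize(p,None,fx=s,fy=s,interpolation=cv2.INTER_CUBIC)
    p=cv2.convertScaleAbs(p,alpha=1.5,beta=10)
    step=10 if s>=6 else 20
    for u in range((u0//step+1)*step,u1,step):
        cv2.line(p,((u-u0)*s,0),((u-u0)*s,6),(0,0,255),1);cv2.putText(p,str(u),((u-u0)*s-10,18),0,.4,(0,0,255))
    for v in range((v0//step+1)*step,v1,step):
        cv2.line(p,(0,(v-v0)*s),(6,(v-v0)*s),(0,0,255),1);cv2.putText(p,str(v),(8,(v-v0)*s+4),0,.4,(0,0,255))
    cv2.imwrite("pics/"+name,p)
E
python3 - <<'E'
from h import *
im=get_image("top")
crop(im,220,160,350,255,6,"c_deck.png")
a=np.zeros((1,1))
crop(im,145,185,190,285,6,"c_left.png")
crop(im,355,140,430,265,5,"c_right.png")
E
```

```text
(no output)
```

View pics/c_deck.png

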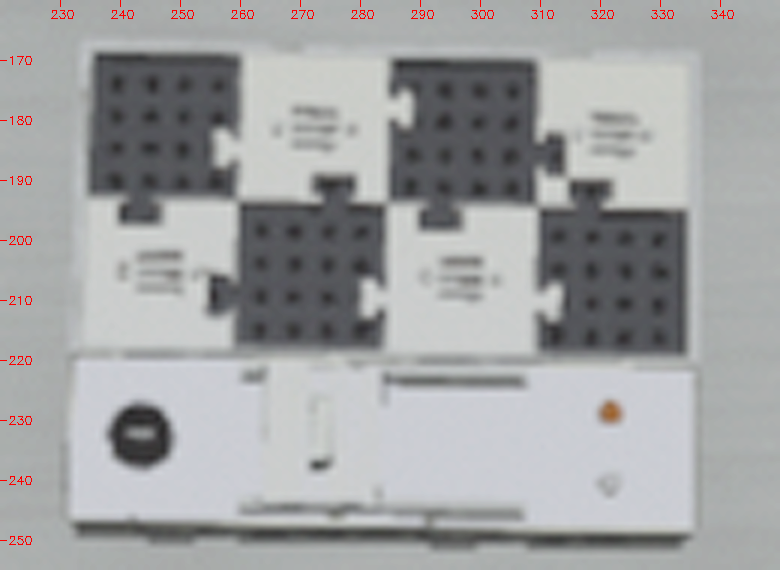

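View pics/c_left.png

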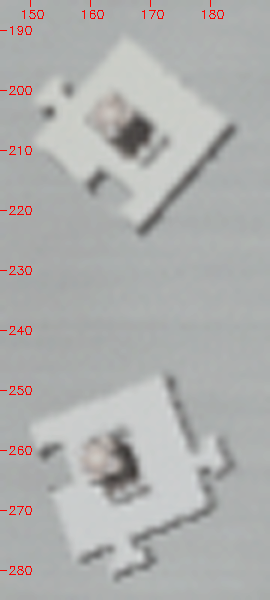

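View pics/c_right.png

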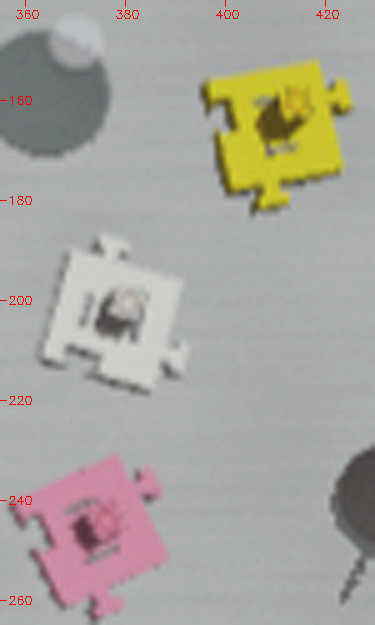

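```bash
cat > fit.py <<'E'
from h import *
from scipy.optimize import minimize
SIDES={'+x':0,'+y':90,'-x':180,'-y':270}
# (side, offset along local tangential ccw dir in mm, kind)
TILES={1:[('+x',+12,'t'),('+y',+12,'n')],
2:[('-x',-12,'t'),('-y',-12,'t'),('+y',-12,'n')],
3:[('+x',-12,'t'),('+y',+12,'t'),('-y',-12,'n')],
4:[('-x',-12,'t'),('-y',-12,'n')]}
def outline(t,h=38.,L=15.,D=13.,st=6.,hd=11.,sl=8.):
    pts=[]
    f={s:(o,k) for s,o,k in TILES[t]}
    for s in ['+x','+y','-x','-y']:
        a=np.radians(SIDES[s]);Rm=np.array([[np.cos(a),-np.sin(a)],[np.sin(a),np.cos(a)]])
        loc=[(h,-h)]
        if s in f:
            o,k=f[s]
            sg=1 if k=='t' else -1; LL=L if k=='t' else D
            s2=sl if k=='t' else sl-2
            ee=0 if k=='t' else 2
            loc+=[(h,o-st-ee),(h+sg*s2,o-st-ee),(h+sg*s2,o-hd-ee),(h+sg*LL,o-hd-ee),(h+sg*LL,o+hd+ee),(h+sg*s2,o+hd+ee),(h+sg*s2,o+st+ee),(h,o+st+ee)]
        pts+=[Rm@np.array(p) for p in loc]
    return np.array(pts)/1000
def place(t,x,y,yaw,z):
    c,s=np.cos(yaw),np.sin(yaw);P=outline(t)@np.array([[c,s],[-s,c]])+[x,y]
    return np.c_[P,np.full(len(P),z)]
def fmask(shape,poly,S=8):
    m=np.zeros((shape[0]*S,shape[1]*S),np.uint8)
    cv2.fillPoly(m,[np.round((poly+0.5)*S-.5).astype(np.int32)],255)
    return cv2.resize(m,(shape[1],shape[0]),interpolation=cv2.INTER_AREA)/255.
def fit(im,t,x,y,yaw,z=.018,tabs=True):
    g=cv2.cvtColor(im["pixels"],cv2.COLOR_BGR2GRAY).astype(float)
    def prep(p):
        c=proj(im,[[x,y,z]])[0].astype(int);w=30
        return max(0,c[1]-w),max(0,c[0]-w),w
    v0,u0,w=prep(None)
    G=g[v0:v0+2*w,u0:u0+2*w]
    # prong + its shadow zone masked out
    def cost(p):
        poly=proj(im,place(t,p[0]/1e3,p[1]/1e3,p[2],z))-[u0,v0]
        m=fmask(G.shape,poly)
        body=proj(im,place(t,p[0]/1e3,p[1]/1e3,p[2],0))-[u0,v0]
        c=poly.mean(0)
        yy,xx=np.mgrid[:G.shape[0],:G.shape[1]]
        W=cv2.dilate((m>0.01).astype(np.uint8),np.ones((7,7)))>0
        mm=m>.5; 
        med_in=np.median(G[m>.95]);med_out=np.median(G[W&(m<.02)])
        r=np.clip((G-med_out)/(med_in-med_out),-.3,1.3)-m
        return (np.minimum(np.abs(r),.6)[W]).mean()
    best=None
    for dx in(-4,0,4):
        for dy in(-4,0,4):
            for da in (-.07,.07):
                r=minimize(cost,[x*1e3+dx,y*1e3+dy,yaw+da],method='Nelder-Mead',options=dict(initial_simplex=np.array([x*1e3+dx,y*1e3+dy,yaw+da])+np.array([[0,0,0],[4,0,0],[0,4,0],[0,0,.1]]),xatol=.02,fatol=1e-5))
                if best is None or r.fun<best.fun: best=r
    return best.x[0]/1e3,best.x[1]/1e3,best.x[2],best.fun
E
python3 - <<'E'
from fit import *
T=get_image("top");S=get_image("side")
for n,uv,yaw in((1,(167,207),50),(2,(165,263),22),(3,(378,203),-107)):
    p=ray(T,uv,.018)
    a=fit(T,n,p[0],p[1],np.radians(yaw));b=fit(S,n,a[0],a[1],a[2])
    print(n,np.round(p[:2],3),[(round(q[0],4),round(q[1],4),round(np.degrees(q[2]),1),round(q[3],3)) for q in (a,b)])
    alt={1:4,2:3,3:2}[n]; yo={1:180,2:180,3:180}[n]
    c=fit(T,alt,a[0],a[1],a[2]+np.radians(yo));print(' alt',alt,np.round(c[3],3))
    for im,s in((T,'t'),(S,'s')):
        q=a if s=='t' else b
        c0=proj(im,[[a[0],a[1],.02]])[0].astype(int);w=28;k=9
        o=cv2.resize(im["pixels"][c0[1]-w:c0[1]+w,c0[0]-w:c0[0]+w],None,fx=k,fy=k,interpolation=cv2.INTER_CUBIC)
        pl=(proj(im,place(n,q[0],q[1],q[2],.018))-c0+w+.5)*k
        cv2.polylines(o,[pl.astype(int)],True,(0,0,255),1)
        e=(proj(im,[[q[0],q[1],.071]])[0]-c0+w+.5)*k;cv2.circle(o,tuple(e.astype(int)),4,(0,255,0),-1)
        cv2.imwrite(f"pics/f{n}{s}.png",o)
r=[cv2.hconcat([cv2.resize(cv2.imread(f"pics/f{n}{s}.png"),(260,260)) for n in(1,2,3)]) for s in 'ts']
cv2.imwrite("pics/fits.png",cv2.convertScaleAbs(cv2.vconcat(r),alpha=1.4))
E
```

```text
1 [0.583 0.345] [(np.float64(0.5861), np.float64(0.347), np.float64(50.1), np.float64(0.155)), (np.float64(0.5842), np.float64(0.3453), np.float64(49.4), np.float64(0.22))]
 alt 4 0.197
2 [0.401 0.347] [(np.float64(0.4041), np.float64(0.3503), np.float64(21.8), np.float64(0.161)), (np.float64(0.403), np.float64(0.3484), np.float64(20.3), np.float64(0.216))]
 alt 3 0.173
3 [ 0.585 -0.345] [(np.float64(0.5852), np.float64(-0.3421), np.float64(-109.5), np.float64(0.176)), (np.float64(0.5837), np.float64(-0.3417), np.float64(-109.0), np.float64(0.254))]
 alt 2 0.192
```

View pics/fits.png

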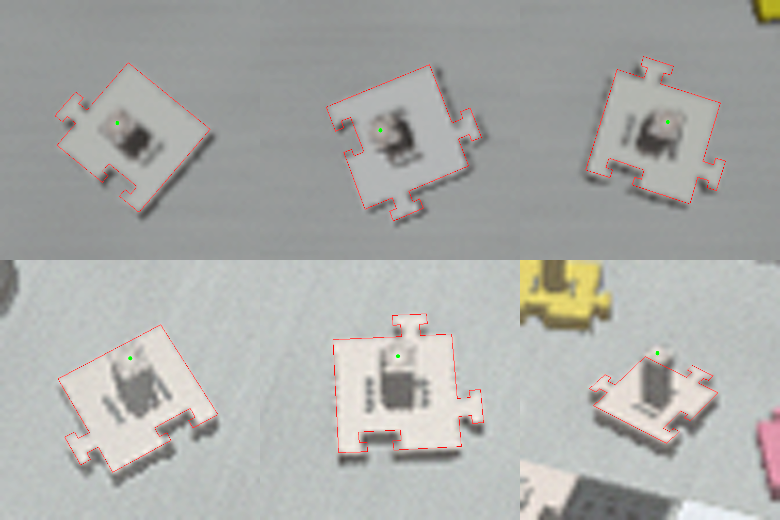

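```bash
cat > deck.py <<'E'
from fit import *
C={1:(-40,-120),2:(40,-40),3:(-40,40),4:(40,120)}
def gappoly(n):
    return outline(n,h=40,L=15.,D=11.,st=8,hd=13,sl=6)*1000+C[n]
def lmask(n,S=2):
    m=np.zeros((220*S,380*S),np.uint8)
    P=gappoly(n);q=np.round((P+[110,190])*S).astype(np.int32)[:,::-1]
    cv2.fillPoly(m,[np.ascontiguousarray(q)],1);return m
def fitdeck(im,x,y,yaw):
    g=cv2.cvtColor(im["pixels"],cv2.COLOR_BGR2GRAY).astype(float)
    M=sum(lmask(n) for n in C).astype(np.uint8);M[M>1]=1
    c=proj(im,[[x,y,.06]])[0]
    us=np.arange(int(c[0])-75,int(c[0])+75);vs=np.arange(int(c[1])-75,int(c[1])+75)
    sub=3;off=(np.arange(sub)-(sub-1)/2)/sub
    U,V=np.meshgrid((us[:,None]+off).ravel(),(vs[:,None]+off).ravel())
    n=cv2.undistortPoints(np.stack([U.ravel(),V.ravel()],1)[:,None].astype(float),im["K"],np.array(im["dist"],float))[:,0]
    T=im["cam_to_world"];d=np.c_[n,np.ones(len(n))]@T[:3,:3].T;o=T[:3,3]
    A=[(o+d*((z-o[2])/d[:,2])[:,None])[:,:2]*1000 for z in(.06,.051,.042)]
    G=g[vs[0]:vs[-1]+1,us[0]:us[-1]+1]
    def look(p,q):
        cc,s=np.cos(p[2]),np.sin(p[2]);l=(q-[p[0],p[1]])@np.array([[cc,-s],[s,cc]])
        return l
    def samp(p,q):
        l=look(p,q);i=np.round((l+[110,190])*2).astype(int)
        ok=(i[:,0]>=0)&(i[:,0]<M.shape[0])&(i[:,1]>=0)&(i[:,1]<M.shape[1])
        r=np.zeros(len(l));r[ok]=M[i[ok,0],i[ok,1]];return r
    def cost(p):
        m=np.minimum.reduce([samp(p,q) for q in A])
        m=m.reshape(len(vs),sub,len(us),sub).mean((1,3))
        l=look(p,A[0]).reshape(len(vs),sub,len(us),sub,2)[:,1,:,1]
        W=(abs(l[...,0])<86)&(abs(l[...,1])<164)
        a=np.median(G[W&(m>.98)]);b=np.median(G[W&(m<.02)])
        r=np.clip((G-b)/(a-b),-.3,1.3)-m
        return np.minimum(abs(r),.6)[W].mean()
    best=None
    for k in range(4):
        s0=np.array([x*1e3,y*1e3,yaw])+np.random.default_rng(k).normal(size=3)*[4,4,.02]
        r=minimize(cost,s0,method='Nelder-Mead',options=dict(initial_simplex=s0+np.array([[0,0,0],[5,0,0],[0,5,0],[0,0,.04]]),xatol=.02,fatol=1e-5))
        if best is None or r.fun<best.fun:best=r
    return best.x[0]/1e3,best.x[1]/1e3,best.x[2],best.fun
def overlay(im,x,y,yaw,name,k=5):
    c0=proj(im,[[x-.03,y,.06]])[0].astype(int);w=75
    o=cv2.resize(im["pixels"][c0[1]-w:c0[1]+w,c0[0]-w:c0[0]+w],None,fx=k,fy=k,interpolation=cv2.INTER_CUBIC)
    c,s=np.cos(yaw),np.sin(yaw)
    for n in C:
        P=gappoly(n)/1e3@np.array([[c,s],[-s,c]])+[x,y]
        pl=(proj(im,np.c_[P,np.full(len(P),.06)])-c0+w+.5)*k
        cv2.polylines(o,[pl.astype(int)],True,(0,0,255),1)
    cv2.imwrite("pics/"+name,cv2.convertScaleAbs(o,alpha=1.3))
E
python3 - <<'E'
from deck import *
for n in("top","side"):
    im=get_image(n)
    p=ray(get_image("top"),(284.5,194),.06)
    r=fitdeck(im,p[0],p[1],0.);print(n,p,r,np.degrees(r[2]));overlay(im,*r[:3],f"deck_{n}.png")
a=cv2.hconcat([cv2.imread(f"pics/deck_{n}.png") for n in("top","side")]);cv2.imwrite("pics/deck.png",cv2.resize(a[150:],None,fx=.53,fy=.53,interpolation=cv2.INTER_AREA))
E
```

```text
top [ 0.61118991 -0.03899369  0.06      ] (np.float64(0.6152688802198595), np.float64(-0.03809800445975088), np.float64(-0.03232234997266649), np.float64(0.10177263050868997)) -1.8519342373785816
side [ 0.61118991 -0.03899369  0.06      ] (np.float64(0.6144476005004935), np.float64(-0.03914817220010316), np.float64(-0.036902217607158075), np.float64(0.16287237772899135)) -2.1143413235635133
```

View pics/deck.png

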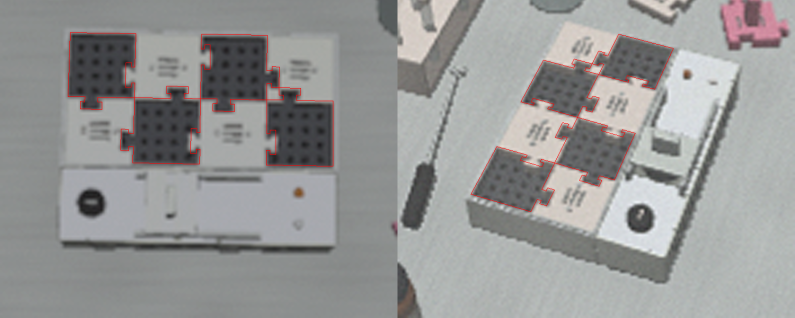

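```bash
cat > st.py <<'E'
from h import *
def st():
    s=get_state();m=R.from_rotvec(s["tool_rot"]).as_matrix()
    z=m[:,2]
    print("t%.2f"%s["time"],"pos mm",np.round(s["position"]*1e3,1),"tipaxis",np.round(m[:,0],3),"jawyaw %.2f"%np.degrees(np.arctan2(z[1],z[0])),"F",np.round(s["ft_force"],1),"grip %.3f"%s["grip_width"],"q",np.round(s["joint_positions"],2))
    return s,m
if __name__=="__main__": st()
E
python3 st.py
```

```text
t0.45 pos mm [ 198.1 -619.1  222.5] tipaxis [-0.  0. -1.] jawyaw -72.25 F [-0.7  0.5 -0.1] grip 1.001 q [ 1.28  0.32 -0.07  1.45  0.02  1.37 -0.06]
```

```bash
python3 -m handwheel '[{"xyz":[0,0,4],"angular":[0,0,0]},{"xyz":[0,0,4],"angular":[0,0,0]},{"xyz":[3,2.2,0],"angular":[0,0,5]},{"xyz":[3,2.2,0],"angular":[0,0,5]},{"xyz":[3,2.2,0],"angular":[0,0,5]}]' 4.5 20; python3 st.py
```

```text
time: 0.87
position: [0.2776, -0.5561, 0.3033]
tool_rot: [0.784, 1.431, -0.794]
ft_force: [-0.5, -0.5, 0.1]
grip_width: 0.701
t0.87 pos mm [ 277.6 -556.1  303.3] tipaxis [-0.01  -0.002 -1.   ] jawyaw -57.94 F [-0.5 -0.5  0.1] grip 0.701 q [ 1.18  0.24 -0.15  1.39  0.05  1.51  0.02]
```

```bash
python3 -m handwheel '[{"xyz":[3.2,2.2,0],"angular":[0,0,4]},{"xyz":[3.2,2.2,0],"angular":[0,0,4]},{"xyz":[3.2,2.2,0],"angular":[0,0,4]},{"xyz":[3.2,2.2,0],"angular":[0,0,4]},{"xyz":[3.2,2.2,0],"angular":[0,0,4]}]'; python3 -m handwheel '[{"xyz":[3.2,2.2,0],"angular":[0,0,4]},{"xyz":[3.2,2.2,0],"angular":[0,0,4]},{"xyz":[3.2,2.2,0],"angular":[0,0,4]},{"xyz":[3.2,2.2,0],"angular":[0,0,4]},{"xyz":[0,0,0],"angular":[0,0,0]}]'; python3 st.py
```

```text
time: 1.28
position: [0.4422, -0.4418, 0.3061]
tool_rot: [0.499, 1.513, -0.517]
ft_force: [0.4, -0.6, 0.1]
grip_width: 0.52
time: 1.7
position: [0.5824, -0.3393, 0.3069]
tool_rot: [0.263, 1.549, -0.272]
ft_force: [0.0, 2.2, -1.4]
grip_width: 0.515
t1.70 pos mm [ 582.4 -339.3  306.9] tipaxis [ 0.004 -0.006 -1.   ] jawyaw -19.54 F [ 0.   2.2 -1.4] grip 0.515 q [ 0.78  0.38 -0.42  1.24  0.15  1.55  0.05]
```

```bash
python3 -m handwheel '[{"xyz":[0.2,-0.2,-4],"angular":[0,0,0]},{"xyz":[0,0,-4],"angular":[0,0,0]},{"xyz":[0,0,-4],"angular":[0,0,0]},{"xyz":[0,0,-4],"angular":[0,0,0]},{"xyz":[0,0,-3],"angular":[0,0,0]}]'; python3 -m handwheel '[{"xyz":[0,0,0],"angular":[0,0,0]}]'; python3 - <<'E'
from st import *
from fit import *
st()
S=get_image("side");T=get_image("top")
print(fit(S,3,.584,-.3418,np.radians(-109.2)))
p=proj(S,[[.5845,-.342,.05]])[0].astype(int);crop(S,p[0]-40,p[1]-40,p[0]+40,p[1]+30,9,"a1.png")
E
```

```text
time: 2.12
position: [0.5932, -0.3379, 0.1224]
tool_rot: [0.251, 1.528, -0.268]
ft_force: [0.4, -0.7, 0.2]
grip_width: 0.517
time: 2.2
position: [0.5888, -0.336, 0.1148]
tool_rot: [0.255, 1.539, -0.265]
ft_force: [-0.5, 0.8, -1.3]
grip_width: 0.52
t2.20 pos mm [ 588.8 -336.   114.8] tipaxis [ 0.014 -0.009 -1.   ] jawyaw -19.03 F [-0.5  0.8 -1.3] grip 0.520 q [ 0.78  0.46 -0.41  1.51  0.19  1.19  0.02]
(np.float64(0.585408820018204), np.float64(-0.33803153172620876), np.float64(-1.8892391117793155), np.float64(0.3917491581851444))fit.py:47: RuntimeWarning: divide by zero encountered in divide
  r=np.clip((G-med_out)/(med_in-med_out),-.3,1.3)-m
fit.py:47: RuntimeWarning: invalid value encountered in divide
  r=np.clip((G-med_out)/(med_in-med_out),-.3,1.3)-m
```

View pics/a1.png

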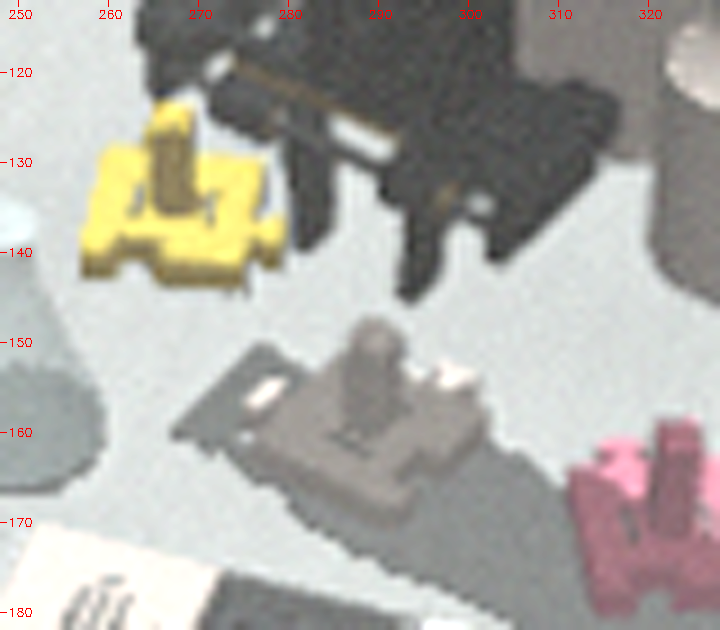

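```bash
python3 -m handwheel '[{"xyz":[-0.4,-0.6,-0.5],"angular":[0.5,0.8,0]},{"xyz":[0,0,0],"angular":[0,0,0]}]'; python3 st.py;  python3 -c "
from h import *
print(proj(get_image('side'),[[.5845,-.342,.071]]))"
```

```text
time: 2.47
position: [0.5905, -0.3458, 0.1217]
tool_rot: [0.256, 1.54, -0.265]
ft_force: [-1.0, -0.9, -0.5]
grip_width: 0.521
t2.47 pos mm [ 590.5 -345.8  121.7] tipaxis [ 0.014 -0.008 -1.   ] jawyaw -19.06 F [-1.  -0.9 -0.5] grip 0.521 q [ 0.79  0.47 -0.4   1.48  0.19  1.21  0.03]
[[288.98598034 148.4349167 ]]
```

```bash
for i in 1 2 3; do python3 -m handwheel '[{"xyz":[0,0,0],"angular":[0,0,0]}]' >/dev/null; python3 st.py; done
```

```text
t2.60 pos mm [ 593.3 -345.5  125.5] tipaxis [ 0.02 -0.01 -1.  ] jawyaw -19.05 F [0.4 0.4 0.2] grip 0.517 q [ 0.79  0.47 -0.4   1.48  0.19  1.21  0.03]
t2.68 pos mm [ 594.2 -346.3  127.5] tipaxis [ 0.023 -0.012 -1.   ] jawyaw -19.07 F [ 0.9 -0.3  0.1] grip 0.518 q [ 0.79  0.47 -0.4   1.48  0.19  1.21  0.03]
t2.77 pos mm [ 595.  -346.7  129.1] tipaxis [ 0.025 -0.013 -1.   ] jawyaw -19.08 F [-0.7  0.3  0.2] grip 0.517 q [ 0.79  0.47 -0.41  1.48  0.19  1.21  0.03]
```

```bash
for i in 1 2 3; do python3 -m handwheel '[{"xyz":[-0.3,0.1,-0.6],"angular":[0.3,0.5,0]}]' >/dev/null; python3 st.py; done
```

```text
t2.85 pos mm [ 593.4 -346.1  125.4] tipaxis [ 0.02 -0.01 -1.  ] jawyaw -19.07 F [ 0.8 -0.  -0.1] grip 0.520 q [ 0.79  0.47 -0.4   1.48  0.19  1.21  0.03]
t2.93 pos mm [ 590.5 -345.   119.7] tipaxis [ 0.011 -0.005 -1.   ] jawyaw -19.06 F [ 0.3 -0.7  0.5] grip 0.516 q [ 0.79  0.48 -0.4   1.48  0.19  1.21  0.03]
t3.02 pos mm [ 587.3 -343.9  113.6] tipaxis [ 0.002  0.001 -1.   ] jawyaw -19.05 F [ 0.6 -0.6  0.1] grip 0.517 q [ 0.79  0.48 -0.4   1.49  0.19  1.21  0.03]
```

```bash
python3 -m handwheel '[{"xyz":[-0.1,0.1,-2.5],"angular":[0,0,0]},{"xyz":[-0.1,0,-2.5],"angular":[0,0,0]}]' >/dev/null; python3 st.py; python3 -m handwheel '[{"xyz":[0,0,-0.5],"angular":[0,0,0]}]' >/dev/null; python3 st.py
```

```text
t3.18 pos mm [ 587.5 -344.    66. ] tipaxis [ 0.007 -0.003 -1.   ] jawyaw -19.07 F [-0.1  0.3 -0.9] grip 0.515 q [ 0.79  0.52 -0.39  1.53  0.21  1.12  0.02]
t3.27 pos mm [ 584.4 -342.8   56.1] tipaxis [ 0.001  0.001 -1.   ] jawyaw -19.06 F [-2.1  0.2 -0.4] grip 0.518 q [ 0.78  0.53 -0.39  1.54  0.21  1.11  0.01]
```

```bash
python3 -m handwheel '[{"xyz":[-0.1,0.1,-2],"angular":[0,0,0]},{"xyz":[0,0,-0.3],"angular":[0,0,0]}]' >/dev/null; python3 st.py; python3 - <<'E'
from h import *
S=get_image("side")
p=proj(S,[[.5845,-.342,.05]])[0].astype(int);crop(S,p[0]-40,p[1]-40,p[0]+40,p[1]+30,9,"a2.png")
E
python3 st.py
```

```text
t3.43 pos mm [ 581.8 -340.9   30.4] tipaxis [-0.003  0.004 -1.   ] jawyaw -19.06 F [-1.1  0.5 -0.3] grip 0.520 q [ 0.78  0.55 -0.39  1.57  0.22  1.07  0.01]
t3.48 pos mm [ 583.1 -341.6   32.1] tipaxis [-0.001  0.002 -1.   ] jawyaw -19.06 F [-0.1 -0.2  0.5] grip 0.519 q [ 0.78  0.55 -0.39  1.56  0.22  1.07  0.01]
```

View pics/a2.png

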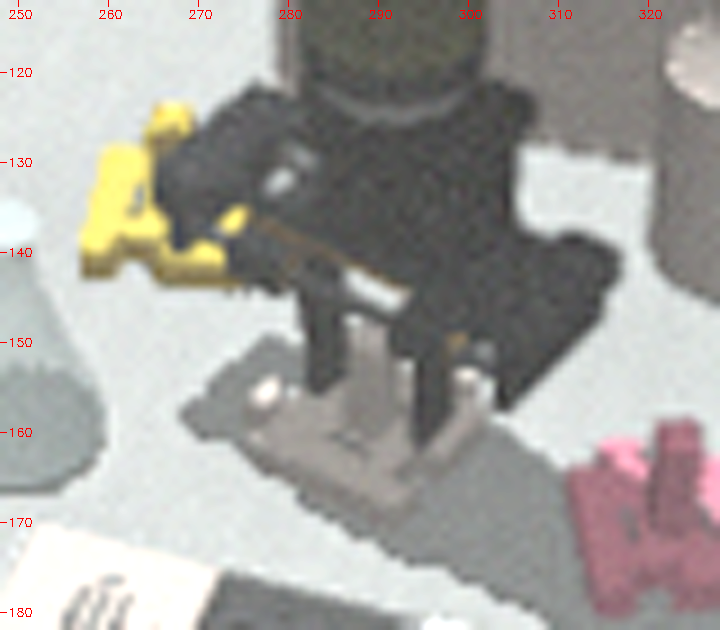

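```bash
python3 -m handwheel '[{"xyz":[0.1,0,0],"angular":[0,0,0]},{"xyz":[0,0,0],"angular":[0,0,0]},{"xyz":[0,0,0],"angular":[0,0,0]},{"xyz":[0,0,0],"angular":[0,0,0]}]' 0 40; python3 st.py
```

```text
time: 3.82
position: [0.5868, -0.3426, 0.0365]
tool_rot: [0.261, 1.551, -0.261]
ft_force: [-0.5, -0.2, -0.6]
grip_width: 0.3
t3.82 pos mm [ 586.8 -342.6   36.5] tipaxis [ 0.004 -0.    -1.   ] jawyaw -19.06 F [-0.5 -0.2 -0.6] grip 0.300 q [ 0.78  0.55 -0.39  1.56  0.22  1.08  0.01]
```

```bash
python3 -m handwheel '[{"xyz":[0,0,-0.3],"angular":[0,0,0]},{"xyz":[-0.1,0,-0.3],"angular":[0,0,0]},{"xyz":[0,0,-0.2],"angular":[0,0,0]}]'; python3 st.py
```

```text
time: 4.07
position: [0.5875, -0.3433, 0.0353]
tool_rot: [0.26, 1.548, -0.262]
ft_force: [-4.4, 1.5, 3.4]
grip_width: 0.224
t4.07 pos mm [ 587.5 -343.3   35.3] tipaxis [ 0.007 -0.003 -1.   ] jawyaw -19.08 F [-4.4  1.5  3.4] grip 0.224 q [ 0.78  0.55 -0.39  1.56  0.23  1.07  0.  ]
```

```bash
python3 -m handwheel '[{"xyz":[0,0,2],"angular":[0,0,0]},{"xyz":[0,0,3],"angular":[0,0,0]},{"xyz":[0,0,3.5],"angular":[0,0,0]},{"xyz":[0,0,3],"angular":[0,0,0]},{"xyz":[0,0,1],"angular":[0,0,0]}]'; python3 - <<'E'
from st import *
st()
S=get_image("side")
p=proj(S,[[.585,-.342,.15]])[0].astype(int);crop(S,p[0]-40,p[1]-40,p[0]+40,p[1]+30,9,"a3.png")
E
python3 st.py
```

```text
time: 4.48
position: [0.5828, -0.3408, 0.1599]
tool_rot: [0.262, 1.558, -0.259]
ft_force: [-0.1, -0.2, -1.2]
grip_width: 0.225
t4.48 pos mm [ 582.8 -340.8  159.9] tipaxis [-0.002  0.002 -1.   ] jawyaw -19.04 F [-0.1 -0.2 -1.2] grip 0.225 q [ 0.8   0.44 -0.41  1.45  0.18  1.29  0.04]
t4.53 pos mm [ 583.3 -341.   160.5] tipaxis [-0.001  0.002 -1.   ] jawyaw -19.04 F [ 0.7 -0.9  0.1] grip 0.226 q [ 0.8   0.44 -0.41  1.45  0.18  1.29  0.04]
```

View pics/a3.png

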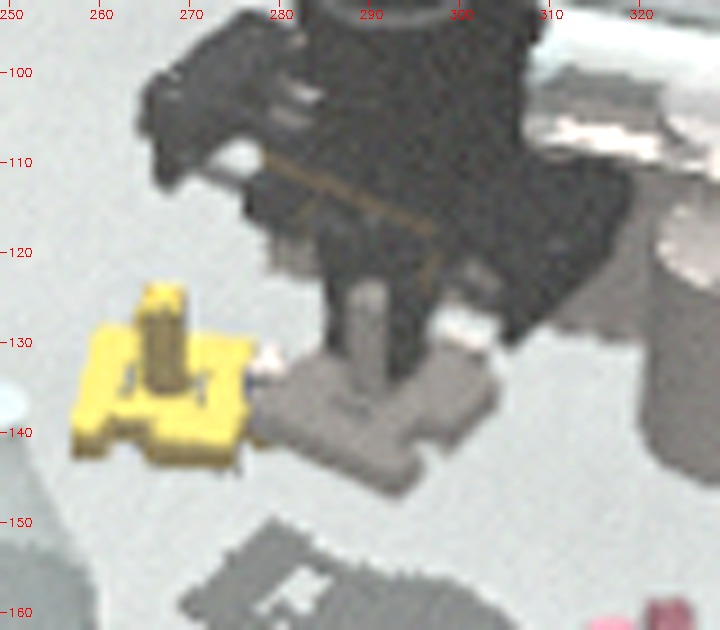

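```bash
python3 -m handwheel '[{"xyz":[0,2.5,0.3],"angular":[0,0,7]},{"xyz":[0,2.5,0],"angular":[0,0,7]},{"xyz":[0,2.5,0],"angular":[0,0,7]},{"xyz":[0,2.5,0],"angular":[0,0,7]},{"xyz":[0,2.5,0],"angular":[0,0,7]}]'; python3 st.py;  python3 -m handwheel '[{"xyz":[0,2.5,0],"angular":[0,0,7]},{"xyz":[0,2.5,0],"angular":[0,0,7]},{"xyz":[0,2.5,0],"angular":[0,0,7]},{"xyz":[0,2.5,0],"angular":[0,0,7]},{"xyz":[0,2.5,0],"angular":[0,0,7]}]'; python3 st.py
```

```text
time: 4.95
position: [0.5785, -0.2217, 0.1566]
tool_rot: [-0.226, 1.564, 0.222]
ft_force: [0.4, -0.4, -1.8]
grip_width: 0.223
t4.95 pos mm [ 578.5 -221.7  156.6] tipaxis [-0.004 -0.004 -1.   ] jawyaw 16.34 F [ 0.4 -0.4 -1.8] grip 0.223 q [ 0.78  0.35 -0.56  1.6   0.2   1.25  0.46]
time: 5.37
position: [0.5726, -0.0903, 0.1458]
tool_rot: [-0.711, 1.465, 0.713]
ft_force: [-0.3, -0.4, -3.0]
grip_width: 0.229
t5.37 pos mm [572.6 -90.3 145.8] tipaxis [-0.013 -0.005 -1.   ] jawyaw 52.17 F [-0.3 -0.4 -3. ] grip 0.229 q [ 0.72  0.31 -0.72  1.7   0.22  1.23  0.85]
```

```bash
python3 -m handwheel '[{"xyz":[0,2,0.5],"angular":[0,0,7]},{"xyz":[0,2,0.5],"angular":[0,0,7]},{"xyz":[0.1,2,0.3],"angular":[0,-0.5,7]},{"xyz":[0.1,2,0.2],"angular":[0,-0.5,7]},{"xyz":[0.2,1,0],"angular":[0,0,6]}]'; python3 st.py;  python3 -m handwheel '[{"xyz":[0,0,0],"angular":[0,0,0]}]'; python3 st.py
```

```text
time: 5.78
position: [0.5702, 0.0097, 0.1513]
tool_rot: [-1.179, 1.237, 1.175]
ft_force: [-0.0, 1.1, -1.2]
grip_width: 0.223
t5.78 pos mm [570.2   9.7 151.3] tipaxis [-0.003 -0.006 -1.   ] jawyaw 87.38 F [-0.   1.1 -1.2] grip 0.223 q [ 0.67  0.31 -0.87  1.72  0.26  1.23  1.26]
time: 5.87
position: [0.5693, 0.013, 0.1498]
tool_rot: [-1.182, 1.233, 1.182]
ft_force: [-0.4, -0.4, -1.8]
grip_width: 0.23
t5.87 pos mm [569.3  13.  149.8] tipaxis [-0.004 -0.004 -1.   ] jawyaw 87.81 F [-0.4 -0.4 -1.8] grip 0.230 q [ 0.67  0.31 -0.87  1.72  0.26  1.23  1.27]
```

```bash
python3 -m handwheel '[{"xyz":[0.7,-1.0,-0.5],"angular":[0,0,0.2]},{"xyz":[0.0,0,0],"angular":[0,0,0]}]' >/dev/null; cat > ov.py <<'E'
# overlay predicted held tile outline at a given TCP-derived pose, both cams
from deck import *
from st import st
def heldov(n,off,dyaw,name,tz=None,w=32,k=6):
    for cam in("side","top"):
        im=get_image(cam);s,m=st()
        x,y,z=s["position"]
        yaw=np.arctan2(m[1,2],m[0,2])+np.radians(dyaw)
        top=z-off+.018
        c0=proj(im,[[x,y,top]])[0].astype(int)
        o=cv2.resize(im["pixels"][c0[1]-w:c0[1]+w,c0[0]-w:c0[0]+w],None,fx=k,fy=k,interpolation=cv2.INTER_CUBIC)
        o=cv2.convertScaleAbs(o,alpha=1.5,beta=15)
        pl=(proj(im,place(n,x,y,yaw,top))-c0+w+.5)*k
        cv2.polylines(o,[pl.astype(int)],True,(0,0,255),1)
        cv2.imwrite(f"pics/{name}_{cam}.png",o)
    cv2.imwrite(f"pics/{name}.png",cv2.hconcat([cv2.imread(f"pics/{name}_{c}.png") for c in("side","top")]))
E
python3 - <<'E'
from ov import *
heldov(3,.0353,-90,"g3a")
E
```

```text
t6.08 pos mm [574.8   3.3 142.4] tipaxis [-0.008 -0.003 -1.   ] jawyaw 87.86 F [-1.3  0.4 -2.5] grip 0.228 q [ 0.67  0.33 -0.86  1.71  0.27  1.23  1.28]
t6.13 pos mm [574.8   3.9 142.9] tipaxis [-0.007 -0.003 -1.   ] jawyaw 87.90 F [-0.2  0.2 -1.7] grip 0.227 q [ 0.67  0.33 -0.86  1.71  0.27  1.23  1.28]
```

View pics/g3a.png

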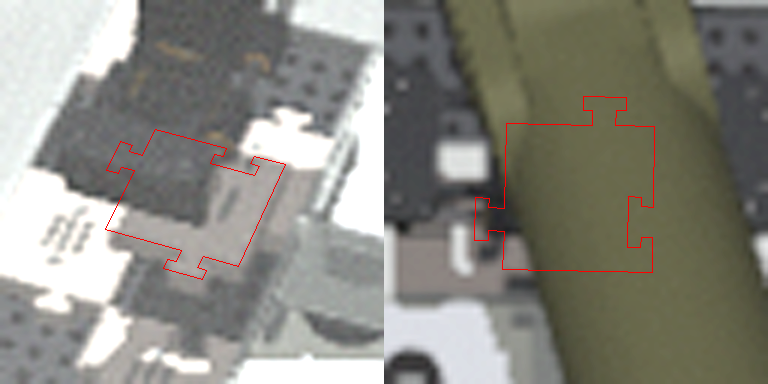

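```bash
python3 - <<'E'
from ov import *
im=get_image("side");s,m=st();x,y,z=s["position"];yaw=np.arctan2(m[1,2],m[0,2])-np.pi/2
top=z-.0353+.018;c0=proj(im,[[x-.02,y,top]])[0].astype(int);w=24;k=15
o=cv2.resize(im["pixels"][c0[1]-w:c0[1]+w,c0[0]-w:c0[0]+w],None,fx=k,fy=k,interpolation=cv2.INTER_CUBIC)
for zz,c in((top,(0,0,255)),(top-.018,(0,255,0))):
    cv2.polylines(o,[((proj(im,place(3,x,y,yaw,zz))-c0+w+.5)*k).astype(int)],True,c,1)
d=(.6149,-.0386,-.0344);cc,ss=np.cos(d[2]),np.sin(d[2])
P=gappoly(3)/1e3@np.array([[cc,ss],[-ss,cc]])+d[:2]
cv2.polylines(o,[((proj(im,np.c_[P,np.full(len(P),.06)])-c0+w+.5)*k).astype(int)],True,(255,100,0),1)
cv2.imwrite("pics/g3b.png",o[:600])
E
```

```text
t6.18 pos mm [575.    4.4 143.4] tipaxis [-0.007 -0.003 -1.   ] jawyaw 87.95 F [ 0.2  0.  -1.9] grip 0.227 q [ 0.67  0.33 -0.86  1.71  0.27  1.23  1.28]
```

View pics/g3b.png

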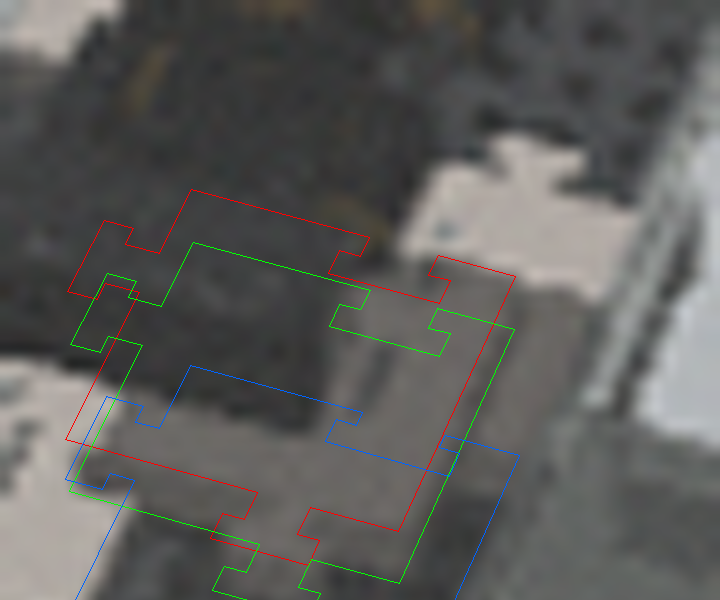

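```bash
python3 -m handwheel '[{"xyz":[0.1,-0.1,-1.5],"angular":[0,-0.4,0]},{"xyz":[0.1,0,-1.5],"angular":[0,0,0]}]' >/dev/null;python3 st.py; python3 -m handwheel '[{"xyz":[0.1,0,-0.3],"angular":[0,0,0]}]'>/dev/null; python3 st.py
```

```text
t6.35 pos mm [579.7   1.9 115.8] tipaxis [ 0.007 -0.004 -1.   ] jawyaw 87.65 F [ 0.2  0.4 -2.7] grip 0.227 q [ 0.66  0.36 -0.85  1.74  0.3   1.16  1.26]
t6.43 pos mm [579.5   0.8 110.8] tipaxis [ 0.004 -0.004 -1.   ] jawyaw 87.53 F [-0.9 -0.4 -1.8] grip 0.225 q [ 0.66  0.37 -0.84  1.75  0.3   1.16  1.25]
```

```bash
python3 -m handwheel '[{"xyz":[-0.2,0.2,-0.5],"angular":[0.2,0.2,0.4]}]' >/dev/null;python3 st.py; python3 -m handwheel '[{"xyz":[-0.2,0.1,-0.2],"angular":[0.1,0,0.2]}]'>/dev/null; python3 st.py
```

```text
t6.52 pos mm [578.1   1.9 106.1] tipaxis [ 0.001 -0.    -1.   ] jawyaw 87.82 F [ 0.8  0.  -1. ] grip 0.225 q [ 0.66  0.37 -0.84  1.75  0.3   1.15  1.25]
t6.60 pos mm [575.6   2.6 103.4] tipaxis [-0.     0.002 -1.   ] jawyaw 87.98 F [ 0.1 -0.3 -2.2] grip 0.227 q [ 0.66  0.37 -0.85  1.76  0.3   1.15  1.26]
```

Now lower gently.

```bash
python3 -m handwheel '[{"xyz":[0.1,0,-0.5],"angular":[0,0,0]}]' >/dev/null;python3 st.py; python3 -m handwheel '[{"xyz":[0,0,-0.4],"angular":[0,0,0]}]'>/dev/null; python3 st.py;python3 -m handwheel '[{"xyz":[0,0,-0.4],"angular":[0,0,0]}]'>/dev/null; python3 st.py
```

```text
t6.68 pos mm [576.8   2.7  98.9] tipaxis [ 0.001  0.002 -1.   ] jawyaw 87.97 F [-0.1  0.1 -2.1] grip 0.226 q [ 0.66  0.38 -0.84  1.76  0.31  1.14  1.25]
t6.77 pos mm [577.    2.5  94.9] tipaxis [ 0.001  0.002 -1.   ] jawyaw 87.94 F [ 0.1  0.9 -2.1] grip 0.223 q [ 0.65  0.38 -0.84  1.77  0.31  1.13  1.25]
t6.85 pos mm [577.3   2.5  91. ] tipaxis [ 0.002  0.002 -1.   ] jawyaw 87.93 F [-0.4  0.  -1.1] grip 0.227 q [ 0.65  0.39 -0.84  1.77  0.31  1.13  1.25]
```

```bash
for i in 1 2 3 4; do python3 -m handwheel '[{"xyz":[-0.05,0,-0.4],"angular":[0,0,0]}]' >/dev/null;python3 st.py;done
```

```text
t6.93 pos mm [577.1   2.5  86.9] tipaxis [ 0.003  0.002 -1.   ] jawyaw 87.93 F [ 0.1 -0.2 -2.4] grip 0.231 q [ 0.65  0.39 -0.84  1.77  0.32  1.12  1.24]
t7.02 pos mm [576.7   2.5  82.7] tipaxis [ 0.003  0.002 -1.   ] jawyaw 87.93 F [ 0.5  0.3 -2.1] grip 0.230 q [ 0.65  0.39 -0.84  1.78  0.32  1.11  1.24]
t7.10 pos mm [576.3   2.6  78.4] tipaxis [ 0.003  0.002 -1.   ] jawyaw 87.93 F [-0.2  0.1 -2.3] grip 0.225 q [ 0.65  0.4  -0.83  1.78  0.33  1.1   1.24]
t7.18 pos mm [576.5   2.4  77.1] tipaxis [ 0.004 -0.    -1.   ] jawyaw 87.92 F [-13.6  -2.2  45. ] grip 0.228 q [ 0.65  0.4  -0.83  1.78  0.33  1.1   1.24]
```

```bash
python3 -m handwheel '[{"xyz":[0,0,0.1],"angular":[0,0,0]},{"xyz":[0,0,0],"angular":[0,0,0]},{"xyz":[0,0,0],"angular":[0,0,0]}]' 4.5;python3 st.py; python3 -m handwheel '[{"xyz":[0,0,2],"angular":[0,0,0]},{"xyz":[0,0,4],"angular":[0,0,0]},{"xyz":[0,0,4],"angular":[0,0,0]},{"xyz":[0,0,4],"angular":[0,0,0]},{"xyz":[0,0,2],"angular":[0,0,0]}]';python3 st.py
```

```text
time: 7.43
position: [0.5783, 0.0028, 0.0805]
tool_rot: [-1.187, 1.221, 1.176]
ft_force: [-0.1, 0.8, 0.3]
grip_width: 0.377
t7.43 pos mm [578.3   2.8  80.5] tipaxis [ 0.008 -0.001 -1.   ] jawyaw 87.94 F [-0.1  0.8  0.3] grip 0.377 q [ 0.64  0.4  -0.83  1.78  0.33  1.1   1.24]
time: 7.85
position: [0.5721, 0.003, 0.2385]
tool_rot: [-1.179, 1.229, 1.189]
ft_force: [1.2, -0.3, 0.3]
grip_width: 0.513
t7.85 pos mm [572.1   3.  238.5] tipaxis [-0.006  0.002 -1.   ] jawyaw 88.02 F [ 1.2 -0.3  0.3] grip 0.513 q [ 0.71  0.25 -0.89  1.6   0.2   1.39  1.34]
```

```bash
python3 -m handwheel '[{"xyz":[0,3.7,0],"angular":[0,0,-4.2]},{"xyz":[0,3.7,0],"angular":[0,0,-4.2]},{"xyz":[0,3.7,0],"angular":[0,0,-4.2]},{"xyz":[0,3.7,0],"angular":[0,0,-4.2]},{"xyz":[0,3.7,0],"angular":[0,0,-4.2]}]';python3 st.py; python3 - <<'E'
from fit import *
T=get_image("top");S=get_image("side")
for n,x,y,w in((1,.585,.346,49.8),(2,.4035,.3494,21)):
  for im in(T,S):
    q=fit(im,n,x,y,np.radians(w));print(n,np.round(q[:2],4),np.degrees(q[2]),q[3])
cv2.imwrite("pics/s2.png",S["pixels"])
E
```

```text
time: 8.27
position: [0.5785, 0.1794, 0.2456]
tool_rot: [-0.885, 1.383, 0.869]
ft_force: [0.8, 0.2, -0.4]
grip_width: 0.518
t8.27 pos mm [578.5 179.4 245.6] tipaxis [ 0.008 -0.006 -1.   ] jawyaw 64.64 F [ 0.8  0.2 -0.4] grip 0.518 q [ 0.37  0.33 -0.89  1.51  0.26  1.42  0.59]
1 [0.5865 0.3466] 50.16726990929084 0.15462519874555158
1 [0.5832 0.3459] 49.5733236281778 0.22523374867188256
2 [0.4044 0.3496] 20.527297489906026 0.1610908352673566
2 [0.403  0.3484] 20.323461114286648 0.21224075699931713
```

View pics/s2.png

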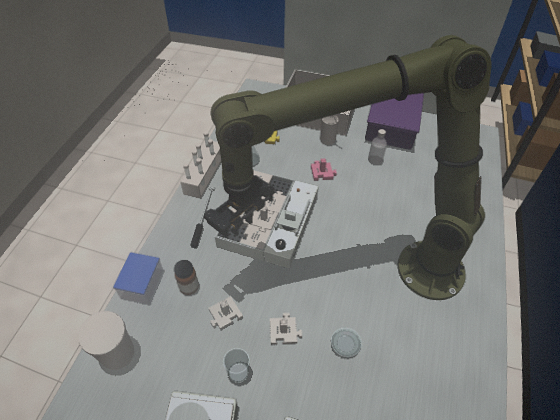

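```bash
python3 -m handwheel '[{"xyz":[0.1,3.5,-1],"angular":[0,0,-3.2]},{"xyz":[0.1,3.5,-1.5],"angular":[0,0,-3.2]},{"xyz":[0.1,3.5,-2],"angular":[0,0,-3]},{"xyz":[0,3.5,-2],"angular":[0,0,-2.5]},{"xyz":[0,2,-2],"angular":[0,0,-1.5]}]'>/dev/null;python3 st.py; python3 -m handwheel '[{"xyz":[0,0,-0.5],"angular":[0,0,0]}]'>/dev/null;python3 st.py
```

```text
t8.78 pos mm [584.6 343.5 162.2] tipaxis [ 0.016 -0.005 -1.   ] jawyaw 51.00 F [-0.4 -0.2  0.7] grip 0.514 q [ 0.01  0.53 -0.82  1.44  0.41  1.33  0.05]
t8.87 pos mm [581.1 347.9 153.1] tipaxis [ 0.01  -0.004 -1.   ] jawyaw 51.34 F [-1.2 -1.4  0. ] grip 0.521 q [ 0.    0.54 -0.82  1.45  0.41  1.32  0.05]
```

```bash
python3 -m handwheel '[{"xyz":[0.2,-0.2,-2],"angular":[0.2,0.4,-0.7]},{"xyz":[0.1,0,-3],"angular":[0,0,-0.5]},{"xyz":[0,0,-2],"angular":[0,0,0]}]'>/dev/null;python3 st.py; python3 -m handwheel '[{"xyz":[0,0,-0.8],"angular":[0,0,0]}]'>/dev/null;python3 st.py
```

```text
t9.12 pos mm [585.  348.6  83.2] tipaxis [ 0.007  0.003 -1.   ] jawyaw 50.49 F [-0.2  0.5 -1.5] grip 0.518 q [-0.01  0.6  -0.79  1.51  0.45  1.21  0.01]
t9.20 pos mm [584.3 346.4  72.1] tipaxis [ 0.004  0.    -1.   ] jawyaw 50.50 F [-0.3 -0.9  0.3] grip 0.517 q [-0.01  0.61 -0.78  1.52  0.45  1.19  0.01]
```

```bash
python3 -m handwheel '[{"xyz":[0,0,-1.5],"angular":[0,0,-0.3]},{"xyz":[0,0,-1.5],"angular":[0,0,-0.3]}]'>/dev/null;python3 st.py; python3 -m handwheel '[{"xyz":[0,0,-0.3],"angular":[0,0,0]}]'>/dev/null;python3 st.py
python3 - <<'E'
from h import *
S=get_image("side")
p=proj(S,[[.585,.346,.05]])[0].astype(int);crop(S,p[0]-40,p[1]-40,p[0]+40,p[1]+30,9,"b2.png")
E
```

```text
t9.37 pos mm [586.2 344.8  41.9] tipaxis [ 0.007  0.001 -1.   ] jawyaw 49.78 F [-0.9 -0.5 -0.2] grip 0.514 q [-0.02  0.64 -0.77  1.54  0.48  1.15 -0.02]
t9.45 pos mm [585.5 343.   36.3] tipaxis [ 0.004 -0.001 -1.   ] jawyaw 49.72 F [ 0.4 -0.7 -0.9] grip 0.518 q [-0.02  0.65 -0.76  1.55  0.48  1.14 -0.02]
```

View pics/b2.png

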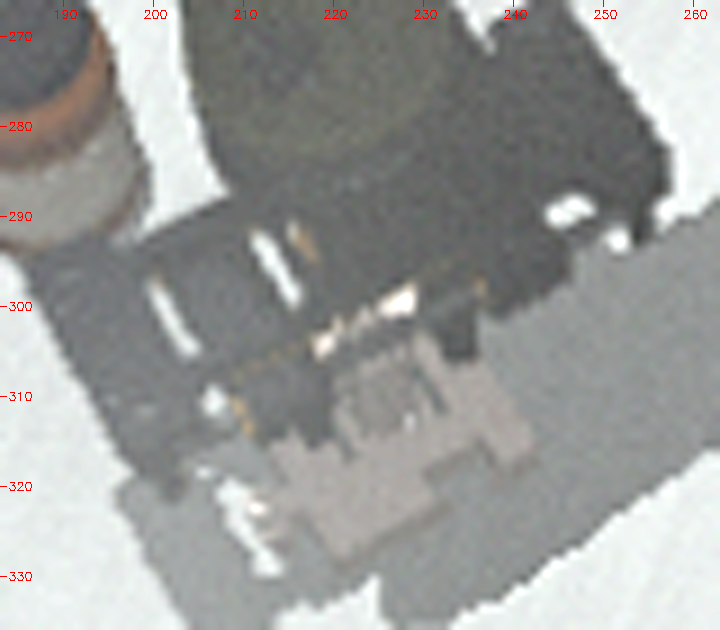

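```bash
python3 -m handwheel '[{"xyz":[-0.1,0.3,0],"angular":[0,0,0]},{"xyz":[0,0,-0.1],"angular":[0,0,0]},{"xyz":[0,0,-0.1],"angular":[0,0,0]}]' 0 40 >/dev/null;python3 st.py; python3 -m handwheel '[{"xyz":[0,0,-0.1],"angular":[0,0,0]},{"xyz":[0,0,-0.1],"angular":[0,0,0]},{"xyz":[0,0,-0.1],"angular":[0,0,0]}]'>/dev/null;python3 st.py
```

```text
t9.75 pos mm [586.3 346.8  36.9] tipaxis [ 0.007  0.    -1.   ] jawyaw 49.68 F [-0.1  0.4  0.7] grip 0.371 q [-0.03  0.65 -0.76  1.54  0.48  1.14 -0.02]
t10.00 pos mm [587.1 347.8  36.3] tipaxis [ 0.01   0.002 -1.   ] jawyaw 49.71 F [-1.5 -0.1  3.8] grip 0.222 q [-0.03  0.65 -0.76  1.54  0.48  1.14 -0.02]
```

```bash
python3 -m handwheel '[{"xyz":[0,0,2],"angular":[0,0,0]},{"xyz":[0,0,3.5],"angular":[0,0,0]},{"xyz":[0,0,4],"angular":[0,0,0]},{"xyz":[0,0,3],"angular":[0,0,0]},{"xyz":[0,-1,1],"angular":[0,0,-2]}]'>/dev/null;python3 st.py; python3 -m handwheel '[{"xyz":[0,-3.8,0],"angular":[0,0,-4]},{"xyz":[0,-3.8,0],"angular":[0,0,-4]},{"xyz":[0,-3.8,0],"angular":[0,0,-4]},{"xyz":[0,-3.8,0],"angular":[0,0,-4]},{"xyz":[0,-3.8,0],"angular":[0,0,-4]}]'>/dev/null;python3 st.py
```

```text
t10.42 pos mm [581.7 337.3 169.9] tipaxis [-0.001 -0.001 -1.   ] jawyaw 47.91 F [ 0.6  0.5 -0.3] grip 0.225 q [ 0.02  0.52 -0.82  1.43  0.38  1.35  0.02]
t10.83 pos mm [577.8 150.  171.2] tipaxis [ 0.006  0.007 -1.   ] jawyaw 27.41 F [ 0.8  0.3 -1. ] grip 0.226 q [ 0.34  0.32 -0.76  1.64  0.22  1.26  0.01]
```

```bash
python3 -m handwheel '[{"xyz":[0,-3.8,0],"angular":[0,0,-4]},{"xyz":[0,-3.8,0],"angular":[0,0,-4]},{"xyz":[0,-3.8,0],"angular":[0,0,-4]},{"xyz":[0,-3.8,0],"angular":[0,0,-4]},{"xyz":[0,-3.8,0],"angular":[0,0,-4]}]'>/dev/null;python3 st.py;  python3 -m handwheel '[{"xyz":[0,-3.6,0],"angular":[0,0,-3]},{"xyz":[0,-3,0],"angular":[0,0,-2]},{"xyz":[0,-2,0],"angular":[0,0,-1.5]},{"xyz":[0,0,0],"angular":[0,0,0]}]'>/dev/null;python3 st.py
```

```text
t11.25 pos mm [572.2 -54.8 166.1] tipaxis [ 0.003  0.002 -1.   ] jawyaw 5.66 F [ 0.9 -0.2 -2. ] grip 0.229 q [ 0.59  0.25 -0.62  1.7   0.15  1.24  0.03]
t11.58 pos mm [ 565.5 -161.2  161.5] tipaxis [-0.002 -0.005 -1.   ] jawyaw -2.78 F [-0.6  0.1 -1.5] grip 0.233 q [ 0.68  0.27 -0.53  1.67  0.15  1.24  0.07]
```

```bash
python3 -m handwheel '[{"xyz":[0.5,0.5,-1.5],"angular":[-0.2,0,0.5]},{"xyz":[0.2,0.1,-2],"angular":[0,0,0.2]},{"xyz":[0,0,-1],"angular":[0,0,0]}]'>/dev/null;python3 st.py;  python3 -m handwheel '[{"xyz":[0,0,-0.1],"angular":[0,0,0]}]'>/dev/null;python3 st.py
```

```text
t11.83 pos mm [ 572.6 -158.2  115.9] tipaxis [ 0.001 -0.01  -1.   ] jawyaw -2.56 F [-0.3  0.2 -1.6] grip 0.224 q [ 0.67  0.32 -0.53  1.71  0.19  1.15  0.04]
t11.92 pos mm [ 571.  -157.   112.3] tipaxis [-0.003 -0.008 -1.   ] jawyaw -2.53 F [ 0.  -0.2 -1.9] grip 0.225 q [ 0.66  0.32 -0.53  1.72  0.19  1.15  0.04]
```

```bash
python3 -m handwheel '[{"xyz":[0,0,-0.5],"angular":[0.4,-0.2,0.5]}]'>/dev/null;python3 st.py;  python3 -m handwheel '[{"xyz":[0,0,-0.4],"angular":[0.2,0,0.1]}]'>/dev/null;python3 st.py;python3 -m handwheel '[{"xyz":[0,0,-0.2],"angular":[0,0,0]}]'>/dev/null;python3 st.py
```

```text
t12.00 pos mm [ 571.3 -155.6  107.3] tipaxis [ 0.001  0.    -1.   ] jawyaw -1.92 F [ 0.9 -0.  -0.3] grip 0.230 q [ 0.67  0.33 -0.53  1.72  0.18  1.14  0.05]
t12.08 pos mm [ 571.  -155.   102.8] tipaxis [ 0.     0.004 -1.   ] jawyaw -1.75 F [-0.3 -0.3 -1.2] grip 0.228 q [ 0.67  0.33 -0.53  1.73  0.18  1.13  0.06]
t12.17 pos mm [ 570.9 -154.7  100.6] tipaxis [ 0.     0.005 -1.   ] jawyaw -1.73 F [-0.2 -0.7 -1.7] grip 0.227 q [ 0.67  0.33 -0.53  1.73  0.18  1.13  0.05]
```

```bash
python3 -m handwheel '[{"xyz":[0,-0.25,0],"angular":[-0.2,0,-0.2]}]'>/dev/null;python3 st.py;  python3 -m handwheel '[{"xyz":[0,-0.1,-0.2],"angular":[0,0,0]}]'>/dev/null;python3 st.py;python3 -m handwheel '[{"xyz":[0,0,-0.3],"angular":[0,0,0]}]'>/dev/null;python3 st.py
```

```text
t12.25 pos mm [ 570.8 -156.6  100.4] tipaxis [-0.     0.002 -1.   ] jawyaw -1.89 F [-0.6  0.  -0.6] grip 0.228 q [ 0.67  0.34 -0.53  1.73  0.18  1.13  0.05]
t12.33 pos mm [ 571.4 -157.9   99.2] tipaxis [ 0.001  0.001 -1.   ] jawyaw -1.90 F [-0.4  0.1 -1.5] grip 0.223 q [ 0.67  0.34 -0.53  1.73  0.18  1.12  0.05]
t12.42 pos mm [ 571.9 -158.2   96.8] tipaxis [ 0.003  0.    -1.   ] jawyaw -1.91 F [-0.   0.2 -0.4] grip 0.228 q [ 0.67  0.34 -0.53  1.73  0.19  1.12  0.05]
```

```bash
python3 -m handwheel '[{"xyz":[-0.1,0.05,-0.2],"angular":[0,0,0]}]'>/dev/null;python3 st.py;  python3 -m handwheel '[{"xyz":[-0.05,0,-0.3],"angular":[0,0,0]}]'>/dev/null;python3 st.py;python3 -m handwheel '[{"xyz":[0,0,-0.4],"angular":[0,0,0]}]'>/dev/null;python3 st.py
```

```text
t12.50 pos mm [ 571.3 -158.    94.9] tipaxis [ 0.003  0.    -1.   ] jawyaw -1.93 F [-0.7 -0.1 -1.6] grip 0.224 q [ 0.67  0.34 -0.53  1.74  0.19  1.11  0.05]
t12.58 pos mm [ 571.  -158.    92.2] tipaxis [ 0.004 -0.    -1.   ] jawyaw -1.93 F [ 0.4 -0.2 -1.5] grip 0.227 q [ 0.67  0.34 -0.53  1.74  0.19  1.11  0.05]
t12.67 pos mm [ 571.2 -158.1   88.3] tipaxis [ 0.005 -0.001 -1.   ] jawyaw -1.93 F [-0.1 -0.2 -1.5] grip 0.230 q [ 0.67  0.35 -0.53  1.74  0.19  1.1   0.05]
```

In the gap (below 96 with no force). Down to ~78.5.

```bash
for i in 1 2 ; do python3 -m handwheel '[{"xyz":[-0.05,0,-0.4],"angular":[0,0,0]}]' >/dev/null;python3 st.py;done;  python3 -m handwheel '[{"xyz":[-0.05,0,-0.15],"angular":[0,0,0]}]' >/dev/null;python3 st.py
```

```text
t12.75 pos mm [ 570.8 -158.1   84. ] tipaxis [ 0.005 -0.001 -1.   ] jawyaw -1.93 F [ 0.1  0.1 -0.8] grip 0.229 q [ 0.67  0.35 -0.53  1.75  0.19  1.09  0.05]
t12.83 pos mm [ 570.3 -158.1   79.6] tipaxis [ 0.005 -0.001 -1.   ] jawyaw -1.93 F [-0.1 -1.3 -1.2] grip 0.225 q [ 0.67  0.35 -0.52  1.75  0.2   1.08  0.04]
t12.92 pos mm [ 569.9 -158.    78.2] tipaxis [ 0.005 -0.001 -1.   ] jawyaw -1.93 F [-3.2  1.7 11.5] grip 0.228 q [ 0.67  0.35 -0.52  1.76  0.2   1.08  0.04]
```

Seated. Open and rise.

```bash
python3 -m handwheel '[{"xyz":[0,0,0],"angular":[0,0,0]},{"xyz":[0,0,0],"angular":[0,0,0]},{"xyz":[0,0,0],"angular":[0,0,0]}]' 4.5 >/dev/null;python3 st.py; python3 -m handwheel '[{"xyz":[0,0,2],"angular":[0,0,0]},{"xyz":[0,0,4],"angular":[0,0,0]},{"xyz":[0,0,4],"angular":[0,0,0]},{"xyz":[0,0,4],"angular":[0,0,0]},{"xyz":[0,3,1],"angular":[0,0,1]}]'>/dev/null;python3 st.py;python3 -m handwheel '[{"xyz":[0,4,0],"angular":[0,0,2]},{"xyz":[0,4,0],"angular":[0,0,2]},{"xyz":[0,4,0],"angular":[0,0,2]},{"xyz":[0,4,0],"angular":[0,0,2]},{"xyz":[0,4,0],"angular":[0,0,2]}]'>/dev/null;python3 st.py;
python3 - <<'E'
from fit import *
T=get_image("top");S=get_image("side")
for n,x,y,w in((2,.4035,.3494,21),):
  for im in(T,S):
    q=fit(im,n,x,y,np.radians(w));print(n,np.round(q[:2],4),np.degrees(q[2]),q[3])
cv2.imwrite("pics/s3.png",S["pixels"])
crop(T,220,160,350,255,6,"t3.png")
E
```

```text
t13.17 pos mm [ 570.4 -157.9   78.5] tipaxis [ 0.006 -0.001 -1.   ] jawyaw -1.91 F [0.8 0.7 0.2] grip 0.377 q [ 0.67  0.35 -0.52  1.76  0.2   1.08  0.04]
t13.58 pos mm [ 564.4 -133.8  227.9] tipaxis [-0.006 -0.    -1.   ] jawyaw -1.45 F [ 1.  -1.3  0. ] grip 0.511 q [ 0.67  0.22 -0.56  1.6   0.12  1.36  0.07]
t14.00 pos mm [567.3  65.8 235.7] tipaxis [ 0.01  -0.006 -1.   ] jawyaw 8.08 F [ 1.6 -0.5  0.9] grip 0.516 q [ 0.46  0.2  -0.71  1.62  0.14  1.36 -0.13]
2 [0.4042 0.3498] 21.224937737046545 0.16622032103108259
2 [0.4027 0.3485] 20.627852439185254 0.20813198833252308
```

View pics/s3.png

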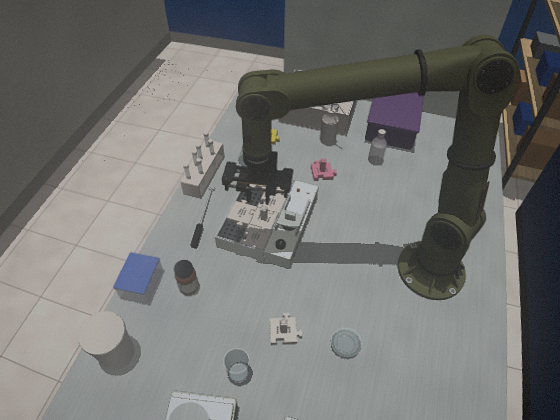

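View pics/t3.png

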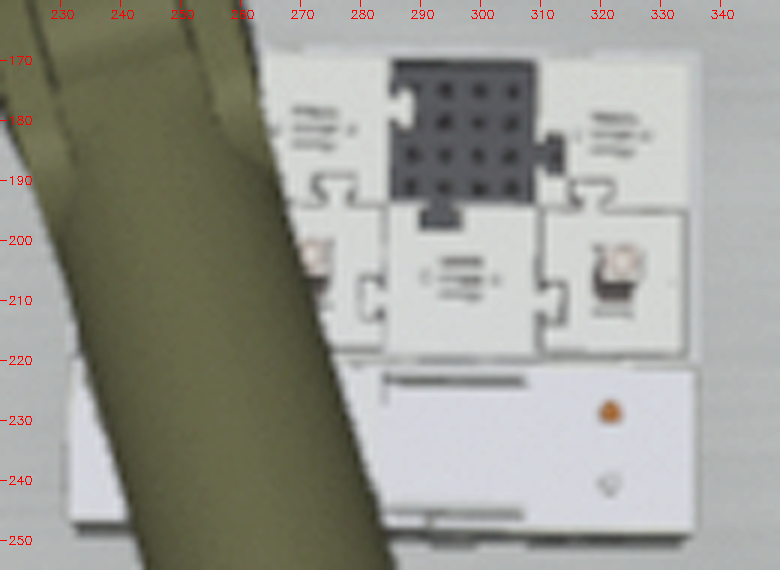

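```bash
python3 -m handwheel '[{"xyz":[-1.9,3.2,0],"angular":[0,0,1.5]},{"xyz":[-1.9,3.2,0],"angular":[0,0,1.5]},{"xyz":[-1.9,3.2,0],"angular":[0,0,1.5]},{"xyz":[-1.9,3.2,0],"angular":[0,0,1.5]},{"xyz":[-1.9,3.2,0],"angular":[0,0,1.5]}]'>/dev/null;python3 st.py; python3 -m handwheel '[{"xyz":[-1.9,3.2,-1],"angular":[0,0,1.5]},{"xyz":[-1.9,3.2,-2],"angular":[0,0,1.5]},{"xyz":[-1.9,3,-2],"angular":[0,0,1.5]},{"xyz":[-1,1.5,-2],"angular":[0,0,0]},{"xyz":[0,0,-0.5],"angular":[0,0,0]}]'>/dev/null;python3 st.py
```

```text
t14.52 pos mm [474.1 227.  235.1] tipaxis [ 0.012 -0.001 -1.   ] jawyaw 15.90 F [ 0.3  0.9 -0.2] grip 0.518 q [ 0.3   0.1  -0.85  1.72  0.08  1.34 -0.28]
t14.93 pos mm [399.8 347.9 162.5] tipaxis [ 0.022  0.006 -1.   ] jawyaw 21.31 F [-0.3 -0.2 -0.4] grip 0.517 q [ 0.1   0.19 -0.96  1.82  0.18  1.2  -0.53]
```

```bash
python3 -m handwheel '[{"xyz":[0.3,0.1,-1.5],"angular":[-0.3,1.0,-0.2]},{"xyz":[0.1,0,-3],"angular":[0,0.2,0]},{"xyz":[0,0,-2],"angular":[0,0,0]}]'>/dev/null;python3 st.py; python3 -m handwheel '[{"xyz":[0,0,-0.5],"angular":[0,0,0]}]'>/dev/null;python3 st.py
```

```text
t15.18 pos mm [405.7 351.2  99.1] tipaxis [ 0.007  0.003 -1.   ] jawyaw 21.32 F [-1.  -1.3  0.4] grip 0.513 q [ 0.05  0.29 -0.92  1.86  0.27  1.11 -0.6 ]
t15.27 pos mm [405.4 349.2  91.5] tipaxis [ 0.004  0.001 -1.   ] jawyaw 21.27 F [ 0.6 -1.9  0.5] grip 0.517 q [ 0.05  0.3  -0.92  1.87  0.27  1.1  -0.6 ]
```

```bash
python3 -m handwheel '[{"xyz":[-0.2,0,-2],"angular":[0,0,-0.2]},{"xyz":[-0.1,0,-2],"angular":[0,0,0]}]'>/dev/null;python3 st.py; python3 -m handwheel '[{"xyz":[-0.1,0,-0.7],"angular":[0,0,0]}]'>/dev/null;python3 st.py;python3 -m handwheel '[{"xyz":[0,0,-0.2],"angular":[0,0,0]}]'>/dev/null;python3 st.py
python3 - <<'E'
from h import *
S=get_image("side")
p=proj(S,[[.4035,.349,.05]])[0].astype(int);crop(S,p[0]-40,p[1]-40,p[0]+40,p[1]+30,9,"d2.png")
E
```

```text
t15.43 pos mm [406.2 349.   53.4] tipaxis [ 0.009  0.003 -1.   ] jawyaw 20.87 F [-0.1 -0.6 -1. ] grip 0.521 q [ 0.02  0.35 -0.89  1.91  0.33  1.02 -0.65]
t15.52 pos mm [405.5 347.2  44.9] tipaxis [ 0.007  0.001 -1.   ] jawyaw 20.77 F [-0.8 -0.7  0. ] grip 0.515 q [ 0.01  0.36 -0.89  1.91  0.34  1.01 -0.66]
t15.60 pos mm [405.7 346.3  42.5] tipaxis [ 0.006  0.    -1.   ] jawyaw 20.72 F [-0.4 -0.8  0.1] grip 0.516 q [ 0.01  0.37 -0.88  1.92  0.34  1.01 -0.66]
```

View pics/d2.png

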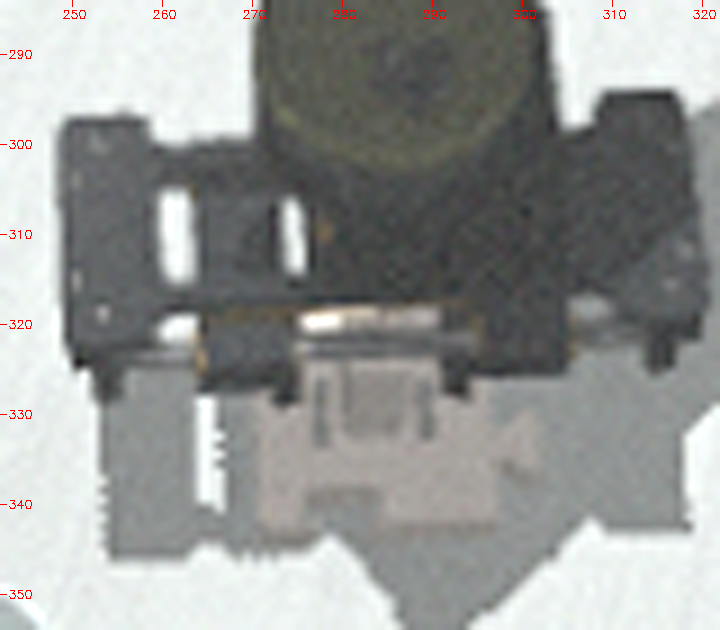

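```bash
python3 -m handwheel '[{"xyz":[-0.2,0.4,-0.6],"angular":[0,0.2,0.2]},{"xyz":[-0.1,0,-0.3],"angular":[0,0.2,0.1]},{"xyz":[0,0,-0.2],"angular":[0,0,0]}]' 0 40 >/dev/null;python3 st.py; python3 -m handwheel '[{"xyz":[0,0,-0.1],"angular":[0,0,0]},{"xyz":[0,0,-0.1],"angular":[0,0,0]},{"xyz":[0,0,-0.1],"angular":[0,0,0]}]'>/dev/null;python3 st.py
```

```text
t15.90 pos mm [405.7 351.4  34.4] tipaxis [ 0.004  0.003 -1.   ] jawyaw 20.92 F [ 0.1  0.7 -0.4] grip 0.365 q [-0.    0.39 -0.88  1.91  0.35  1.   -0.67]
t16.15 pos mm [405.7 351.9  33.1] tipaxis [ 0.004  0.002 -1.   ] jawyaw 20.93 F [-3.1 -3.3 12.2] grip 0.225 q [-0.01  0.39 -0.87  1.91  0.36  1.   -0.68]
```

```bash
python3 -m handwheel '[{"xyz":[0,0,2],"angular":[0,0,0]},{"xyz":[0,0,3.5],"angular":[0,0,0]},{"xyz":[0,0,4],"angular":[0,0,0]},{"xyz":[0,0,3.5],"angular":[0,0,0]},{"xyz":[0.5,-1,1],"angular":[0,0,-1]}]'>/dev/null;python3 st.py; python3 - <<'E'
from ov import *
heldov(2,.0331,0,"g2a")
E
python3 st.py
```

```text
t16.57 pos mm [404.9 341.  174.4] tipaxis [-0.005 -0.002 -1.   ] jawyaw 20.27 F [ 0.7  0.6 -1.5] grip 0.225 q [ 0.12  0.2  -0.96  1.78  0.17  1.25 -0.53]
t16.62 pos mm [407.7 337.4 174.4] tipaxis [-0.003 -0.005 -1.   ] jawyaw 19.96 F [ 2.3 -1.1  0. ] grip 0.226 q [ 0.12  0.2  -0.95  1.78  0.17  1.25 -0.53]
t16.67 pos mm [407.2 336.6 171.7] tipaxis [-0.005 -0.006 -1.   ] jawyaw 19.91 F [ 0.6 -0.6 -2.3] grip 0.225 q [ 0.12  0.2  -0.95  1.79  0.17  1.25 -0.53]
t16.67 pos mm [407.2 336.6 171.7] tipaxis [-0.005 -0.006 -1.   ] jawyaw 19.91 F [ 0.6 -0.6 -2.3] grip 0.225 q [ 0.12  0.2  -0.95  1.79  0.17  1.25 -0.53]
```

View pics/g2a.png

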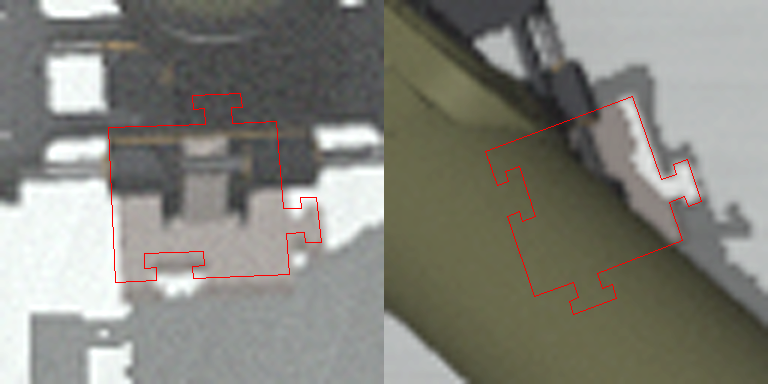

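```bash
python3 -m handwheel '[{"xyz":[2,-3.4,0.2],"angular":[0,0,-1.8]},{"xyz":[2,-3.4,0],"angular":[0,0,-1.8]},{"xyz":[2,-3.4,0],"angular":[0,0,-1.8]},{"xyz":[2,-3.4,0],"angular":[0,0,-1.8]},{"xyz":[2,-3.4,0],"angular":[0,0,-1.8]}]'>/dev/null;python3 st.py; python3 -m handwheel '[{"xyz":[2,-3.4,0],"angular":[0,0,-1.8]},{"xyz":[2,-3.4,0],"angular":[0,0,-1.8]},{"xyz":[2,-3.4,0],"angular":[0,0,-1.8]},{"xyz":[2,-3.4,0],"angular":[0,0,-1.8]},{"xyz":[2,-3,0],"angular":[0,0,-1.8]}]'>/dev/null;python3 st.py
```

```text
t17.08 pos mm [499.4 170.6 167.9] tipaxis [-0.012 -0.002 -1.   ] jawyaw 11.90 F [ 0.9  0.3 -2.1] grip 0.228 q [ 0.37  0.18 -0.81  1.79  0.13  1.24 -0.28]
t17.50 pos mm [597.1  -5.7 156.5] tipaxis [-0.027 -0.002 -1.   ] jawyaw 2.51 F [ 0.9 -0.2 -2.2] grip 0.229 q [ 0.51  0.34 -0.66  1.63  0.21  1.27 -0.15]
```

```bash
python3 -m handwheel '[{"xyz":[1.5,-2,1],"angular":[0,-0.5,-1.5]},{"xyz":[1.5,-2,0.7],"angular":[0,-0.6,-1.5]},{"xyz":[1.5,-2,0.3],"angular":[0,-0.4,-0.5]},{"xyz":[0.5,0,0],"angular":[0,0,0]}]'>/dev/null;python3 st.py; python3 -m handwheel '[{"xyz":[0.2,0,0.2],"angular":[0,0,0]},{"xyz":[0,0,0],"angular":[0,0,0]}]'>/dev/null;python3 st.py
```

```text
t17.83 pos mm [646.4 -81.2 164. ] tipaxis [-0.015 -0.005 -1.   ] jawyaw -2.02 F [-0.6 -1.8 -2.1] grip 0.227 q [ 0.54  0.43 -0.6   1.49  0.25  1.31 -0.13]
t18.00 pos mm [647.5 -82.1 160.9] tipaxis [-0.022 -0.004 -1.   ] jawyaw -2.13 F [ 0.3 -0.2 -1.9] grip 0.226 q [ 0.53  0.44 -0.6   1.49  0.26  1.32 -0.13]
```

```bash
python3 -m handwheel '[{"xyz":[0.3,0.2,-0.5],"angular":[0.2,-0.6,0]},{"xyz":[0.3,0.1,-1.2],"angular":[0.1,-0.6,0]},{"xyz":[0.2,0,-1],"angular":[0,-0.3,0]}]'>/dev/null;python3 st.py; python3 -m handwheel '[{"xyz":[0.1,0,-0.6],"angular":[0,-0.2,0]}]'>/dev/null;python3 st.py; python3 - <<'E'
from h import *
from st import st
st()
S=get_image("side");s,m=st()
p=proj(S,[s["position"]])[0].astype(int);crop(S,p[0]-40,p[1]-30,p[0]+40,p[1]+35,9,"g2b.png")
E
```

```text
t18.25 pos mm [655.  -74.4 131.5] tipaxis [ 0.005  0.004 -1.   ] jawyaw -1.84 F [-0.6 -0.4 -1.7] grip 0.226 q [ 0.53  0.46 -0.6   1.53  0.26  1.24 -0.14]
t18.33 pos mm [655.  -72.8 123.7] tipaxis [ 0.007  0.004 -1.   ] jawyaw -1.71 F [ 0.   0.4 -1.9] grip 0.222 q [ 0.53  0.46 -0.6   1.54  0.27  1.22 -0.14]
t18.33 pos mm [655.  -72.8 123.7] tipaxis [ 0.007  0.004 -1.   ] jawyaw -1.71 F [ 0.   0.4 -1.9] grip 0.222 q [ 0.53  0.46 -0.6   1.54  0.27  1.22 -0.14]
t18.38 pos mm [654.1 -72.5 122.4] tipaxis [ 0.005  0.005 -1.   ] jawyaw -1.69 F [-0.9  0.3 -3.7] grip 0.226 q [ 0.53  0.46 -0.6   1.54  0.27  1.22 -0.14]
```

View pics/g2b.png

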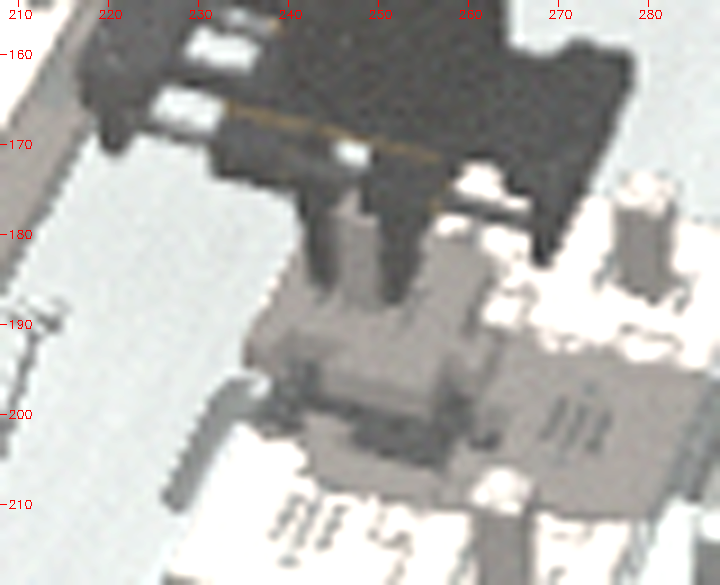

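```bash
python3 -m handwheel '[{"xyz":[0,-0.5,-0.7],"angular":[-0.2,0.2,-0.2]}]'>/dev/null;python3 st.py; python3 -m handwheel '[{"xyz":[0,-0.2,-0.6],"angular":[-0.1,0,-0.1]}]'>/dev/null;python3 st.py;python3 -m handwheel '[{"xyz":[0,0,-0.3],"angular":[0,0,0]}]'>/dev/null;python3 st.py
```

```text
t18.47 pos mm [654.5 -75.7 116.1] tipaxis [ 0.003  0.002 -1.   ] jawyaw -1.76 F [ 0.9  0.5 -0.2] grip 0.225 q [ 0.53  0.47 -0.6   1.54  0.27  1.21 -0.14]
t18.55 pos mm [654.  -78.2 109.1] tipaxis [ 0.002 -0.001 -1.   ] jawyaw -1.85 F [ 0.  -0.5 -1.3] grip 0.223 q [ 0.53  0.48 -0.59  1.55  0.28  1.2  -0.15]
t18.63 pos mm [653.6 -78.5 105.2] tipaxis [ 0.001 -0.001 -1.   ] jawyaw -1.87 F [ 0.  -0.9 -1.4] grip 0.228 q [ 0.53  0.48 -0.59  1.55  0.28  1.2  -0.15]
```

```bash
python3 -m handwheel '[{"xyz":[0,0,-0.5],"angular":[0,0,0]}]'>/dev/null;python3 st.py; python3 -m handwheel '[{"xyz":[0,0,-0.3],"angular":[0,0,0]}]'>/dev/null;python3 st.py;python3 -m handwheel '[{"xyz":[0,0,-0.3],"angular":[0,0,0]}]'>/dev/null;python3 st.py;python3 -m handwheel '[{"xyz":[0,0,-0.25],"angular":[0,0,0]}]'>/dev/null;python3 st.py
```

```text
t18.72 pos mm [653.9 -78.8 100.2] tipaxis [ 0.002 -0.001 -1.   ] jawyaw -1.89 F [ 0.1  0.7 -0.6] grip 0.223 q [ 0.53  0.48 -0.59  1.56  0.28  1.19 -0.15]
t18.80 pos mm [653.7 -79.   96.5] tipaxis [ 0.001 -0.001 -1.   ] jawyaw -1.91 F [-0.4  0.9 -2.1] grip 0.228 q [ 0.53  0.49 -0.59  1.56  0.29  1.18 -0.15]
t18.88 pos mm [653.8 -79.1  93.4] tipaxis [ 0.001 -0.001 -1.   ] jawyaw -1.91 F [-0.3 -1.  -1.8] grip 0.226 q [ 0.53  0.49 -0.59  1.56  0.29  1.18 -0.15]
t18.97 pos mm [653.8 -79.1  90.5] tipaxis [ 0.001 -0.001 -1.   ] jawyaw -1.92 F [-0.3 -0.4 -1.8] grip 0.227 q [ 0.53  0.49 -0.59  1.56  0.29  1.17 -0.15]
```

```bash
for i in 1 2 3; do python3 -m handwheel '[{"xyz":[0,0,-0.4],"angular":[0,0,0]}]'>/dev/null;python3 st.py; done;python3 -m handwheel '[{"xyz":[0,0,-0.2],"angular":[0,0,0]}]'>/dev/null;python3 st.py
```

```text
t19.05 pos mm [654.2 -79.2  86.7] tipaxis [ 0.002 -0.001 -1.   ] jawyaw -1.93 F [ 0.  -0.8 -1.6] grip 0.226 q [ 0.52  0.5  -0.59  1.57  0.29  1.16 -0.16]
t19.13 pos mm [654.4 -79.2  82.6] tipaxis [ 0.003 -0.001 -1.   ] jawyaw -1.94 F [-0.5  0.6 -2. ] grip 0.226 q [ 0.52  0.5  -0.58  1.57  0.3   1.16 -0.16]
t19.22 pos mm [654.6 -79.2  78.3] tipaxis [ 0.003 -0.002 -1.   ] jawyaw -1.94 F [ 0.5 -0.1 -1.8] grip 0.230 q [ 0.52  0.51 -0.58  1.57  0.3   1.15 -0.16]
t19.30 pos mm [654.3 -79.3  75.6] tipaxis [ 0.002 -0.001 -1.   ] jawyaw -1.94 F [ 0.3 -0.7 -2.5] grip 0.228 q [ 0.52  0.51 -0.58  1.58  0.3   1.14 -0.16]
```

```bash
python3 -m handwheel '[{"xyz":[0,0,-0.1],"angular":[0,0,0]}]'>/dev/null;python3 st.py; python3 -m handwheel '[{"xyz":[0,0,0],"angular":[0,0,0]},{"xyz":[0,0,0],"angular":[0,0,0]},{"xyz":[0,0,0],"angular":[0,0,0]}]' 4.5 >/dev/null;python3 st.py; python3 -m handwheel '[{"xyz":[0,0,2],"angular":[0,0,0]},{"xyz":[0,0,4],"angular":[0,0,0]},{"xyz":[0,0,4],"angular":[0,0,0]},{"xyz":[0,0,4],"angular":[0,0,0]},{"xyz":[0,0,2],"angular":[0,0,0]}]'>/dev/null;python3 st.py
```

```text
t19.38 pos mm [654.3 -79.3  75.2] tipaxis [ 0.002 -0.002 -1.   ] jawyaw -1.94 F [-4.  -0.6 10. ] grip 0.225 q [ 0.52  0.51 -0.58  1.58  0.3   1.14 -0.16]
t19.63 pos mm [655.5 -79.2  76.5] tipaxis [ 0.005 -0.002 -1.   ] jawyaw -1.94 F [ 0.2 -0.2 -0.5] grip 0.373 q [ 0.52  0.51 -0.58  1.58  0.3   1.14 -0.16]
t20.05 pos mm [649.6 -78.8 234.9] tipaxis [-0.008  0.001 -1.   ] jawyaw -1.88 F [0.9 0.7 0.2] grip 0.517 q [ 0.54  0.39 -0.62  1.39  0.23  1.43 -0.11]
```

```bash
python3 -m handwheel '[{"xyz":[-1.3,0.6,0],"angular":[0,0,7]},{"xyz":[-1.3,0.6,0],"angular":[0,0,7]},{"xyz":[-1.3,0.6,0],"angular":[0,0,7]},{"xyz":[-1.3,0.6,0],"angular":[0,0,7]},{"xyz":[-1.3,0.6,0],"angular":[0,0,7]}]' 2.6 20>/dev/null;python3 st.py; python3 -m handwheel '[{"xyz":[-1.3,0.6,0],"angular":[0,0,7]},{"xyz":[-1.3,0.6,0],"angular":[0,0,7]},{"xyz":[-1.3,0.6,0],"angular":[0,0,7]},{"xyz":[-1.3,0.6,0],"angular":[0,0,7]},{"xyz":[-1.3,0.6,0],"angular":[0,0,7]}]'>/dev/null;python3 st.py
python3 - <<'E'
from h import *
S=get_image("side");cv2.imwrite("pics/s4.png",S["pixels"]);T=get_image("top");cv2.imwrite("pics/t4.png",T["pixels"])
E
```

```text
time: 20.47
position: [0.5895, -0.0487, 0.2452]
tool_rot: [-0.465, 1.51, 0.46]
ft_force: [0.4, -0.1, 0.3]
grip_width: 0.309
t20.47 pos mm [589.5 -48.7 245.2] tipaxis [ 0.011  0.    -1.   ] jawyaw 33.88 F [ 0.4 -0.1  0.3] grip 0.309 q [ 0.67  0.25 -0.75  1.56  0.17  1.39  0.5 ]
t20.88 pos mm [522.  -16.4 246.2] tipaxis [ 0.013  0.006 -1.   ] jawyaw 69.70 F [-0.3  0.2  1. ] grip 0.300 q [ 0.79  0.08 -0.83  1.72  0.05  1.36  1.16]
```

View pics/s4.png

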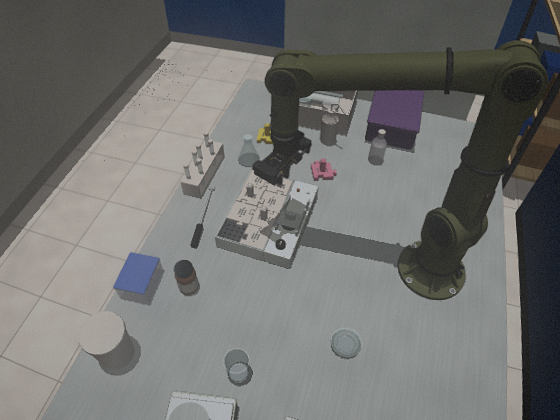

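View pics/t4.png

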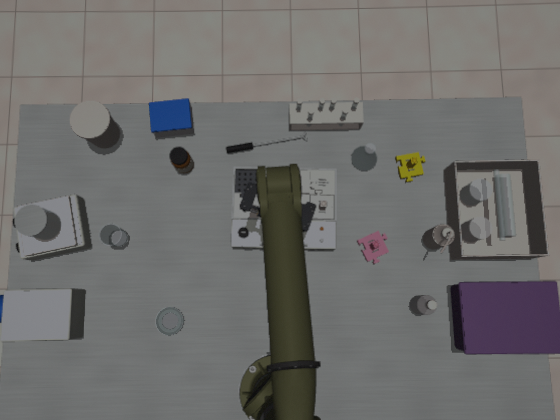

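```bash
python3 - <<'E'
from h import *
d=(.6149,-.0386,-.0344);c,s=np.cos(d[2]),np.sin(d[2])
def D(x,y,z): return [d[0]+c*x-s*y,d[1]+s*x+c*y,z]
print(D(-.129,.035,.102),D(-.129,-.035,.102))
out=[]
for cam in("top","side"):
    im=get_image(cam);p=cv2.imread(f"pics/{cam}0.png");c0=proj(im,[D(-.129,.01,.09)])[0].astype(int);w=26;k=14
    o=cv2.resize(p[c0[1]-w:c0[1]+w,c0[0]-w:c0[0]+w],None,fx=k,fy=k,interpolation=cv2.INTER_CUBIC)
    def poly(P,col): cv2.polylines(o,[((proj(im,P)-c0+w+.5)*k).astype(int)],True,col,1)
    x,y=-.129,.035
    poly([D(x+a*.017,y+b*.006,.115) for a,b in((1,1),(1,-1),(-1,-1),(-1,1))],(0,0,255))
    poly([D(x+a*.037,y+b*.031,.086) for a,b in((1,1),(1,-1),(-1,-1),(-1,1))],(0,255,0))
    out.append(cv2.resize(o,(390,390)))
cv2.imwrite("pics/guard0.png",cv2.convertScaleAbs(cv2.hconcat(out),alpha=1.2))
E
```

```text
[np.float64(0.48718008174660765), np.float64(0.0008160180808103948), 0.102] [np.float64(0.4847725566403216), np.float64(-0.06914256840335611), 0.102]
```

View pics/guard0.png

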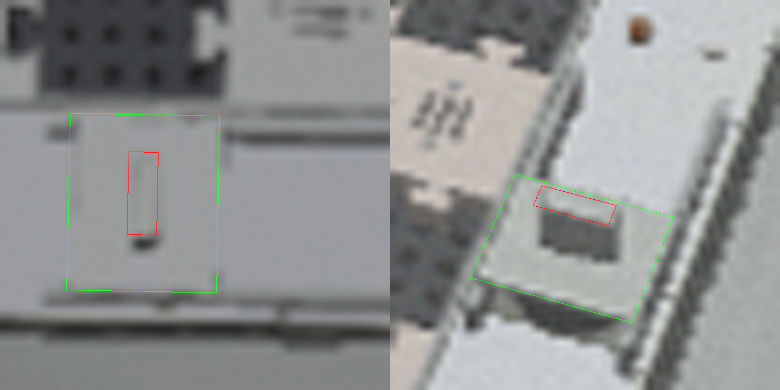

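```bash
python3 -m handwheel '[{"xyz":[-1.2,0.5,0],"angular":[0,0.2,7]},{"xyz":[-1.2,0.5,-2],"angular":[0,0.2,6]},{"xyz":[-0.8,0.4,-3],"angular":[0,0.2,3]},{"xyz":[0,0,-3],"angular":[0,0,0]},{"xyz":[0,0,-1],"angular":[0,0,0]}]' 2.8>/dev/null;python3 st.py; python3 -m handwheel '[{"xyz":[0,0,0],"angular":[0,0,0]}]'>/dev/null;python3 st.py
```

```text
t21.50 pos mm [497.4  -5.9 158.1] tipaxis [ 0.014  0.008 -1.   ] jawyaw 84.87 F [-0.4 -0.2 -0.6] grip 0.317 q [ 0.79  0.08 -0.85  1.89  0.06  1.18  1.4 ]
t21.58 pos mm [496.7  -5.9 156.3] tipaxis [ 0.011  0.01  -1.   ] jawyaw 84.75 F [0.4 0.2 0.3] grip 0.323 q [ 0.79  0.09 -0.85  1.89  0.06  1.18  1.4 ]
```

```bash
python3 -m handwheel '[{"xyz":[-0.5,0.5,-1],"angular":[-0.4,0.4,2]},{"xyz":[-0.4,0.2,-1],"angular":[-0.1,0.2,1]},{"xyz":[-0.1,0,-0.5],"angular":[0,0,0.3]}]'>/dev/null;python3 st.py; python3 -m handwheel '[{"xyz":[0,0,0],"angular":[0,0,0]}]'>/dev/null;python3 st.py
python3 - <<'E'
from h import *
S=get_image("side")
p=proj(S,[[.487,0,.11]])[0].astype(int);crop(S,p[0]-40,p[1]-35,p[0]+40,p[1]+30,9,"gd1.png")
E
```

```text
t21.83 pos mm [489.5   1.3 132.5] tipaxis [ 0.003  0.002 -1.   ] jawyaw 88.12 F [-0.4 -0.4 -0.2] grip 0.323 q [ 0.78  0.1  -0.86  1.93  0.09  1.14  1.42]
t21.92 pos mm [489.1   1.6 131.9] tipaxis [ 0.002  0.002 -1.   ] jawyaw 88.16 F [ 0.  -0.6 -0. ] grip 0.323 q [ 0.78  0.11 -0.86  1.93  0.09  1.14  1.42]
```

View pics/gd1.png

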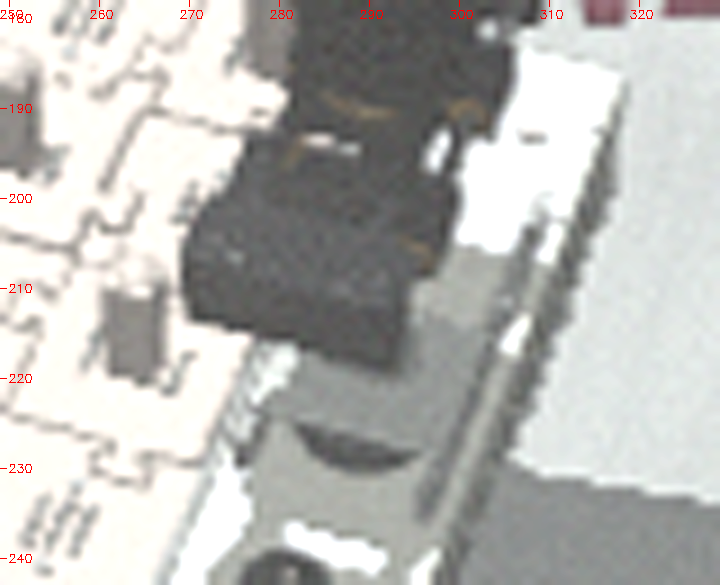

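```bash
python3 -m handwheel '[{"xyz":[-0.2,0,-1],"angular":[0,0,0]},{"xyz":[-0.2,0,-1],"angular":[0,0,0]}]'>/dev/null;python3 st.py; python3 -m handwheel '[{"xyz":[-0.1,0,-1],"angular":[0,0,0]}]'>/dev/null;python3 st.py; python3 -m handwheel '[{"xyz":[-0.1,0,-0.3],"angular":[0,0,0]}]'>/dev/null;python3 st.py
```

```text
t22.13 pos mm [488.2   1.5 114.1] tipaxis [ 0.009  0.001 -1.   ] jawyaw 88.11 F [-1.2  0.4 -0.4] grip 0.322 q [ 0.77  0.12 -0.86  1.96  0.1   1.1   1.4 ]
t22.22 pos mm [487.5   1.3 103.7] tipaxis [ 0.011  0.    -1.   ] jawyaw 88.08 F [ 0.5  0.5 -0.1] grip 0.320 q [ 0.77  0.13 -0.86  1.97  0.11  1.07  1.39]
t22.30 pos mm [485.3   1.1  98.9] tipaxis [ 0.008  0.001 -1.   ] jawyaw 88.07 F [-0.3 -0.8  0.8] grip 0.322 q [ 0.76  0.14 -0.86  1.98  0.12  1.07  1.39]
```

```bash
python3 -m handwheel '[{"xyz":[0.1,-1.2,-0.1],"angular":[0,0.3,0]},{"xyz":[0,-1.5,-0.1],"angular":[0,0.2,0]},{"xyz":[-0.05,-1.5,-0.1],"angular":[0,0,0]},{"xyz":[-0.05,-1.2,-0.1],"angular":[0,0,0]}]'>/dev/null;python3 st.py; python3 -m handwheel '[{"xyz":[0,-0.7,-0.1],"angular":[0,0,0]}]'>/dev/null;python3 st.py; python3 -m handwheel '[{"xyz":[0,-0.5,-0.1],"angular":[0,0,0]}]'>/dev/null;python3 st.py
```

```text
t22.63 pos mm [484.7 -51.2  93.6] tipaxis [-0.003  0.005 -1.   ] jawyaw 88.47 F [0.  1.7 1.5] grip 0.323 q [ 0.83  0.15 -0.82  1.97  0.12  1.07  1.5 ]
t22.72 pos mm [484.7 -59.9  92.5] tipaxis [-0.003  0.006 -1.   ] jawyaw 88.37 F [0.3 2.  1.1] grip 0.321 q [ 0.84  0.16 -0.81  1.97  0.12  1.07  1.51]
t22.80 pos mm [484.9 -65.9  91.5] tipaxis [-0.003  0.006 -1.   ] jawyaw 88.29 F [-0.8  1.5  2. ] grip 0.317 q [ 0.85  0.16 -0.81  1.97  0.13  1.07  1.52]
```

```bash
python3 -m handwheel '[{"xyz":[0,-0.4,0.3],"angular":[-0.2,0,-0.2]}]'>/dev/null;python3 st.py; for i in 1 2 3 4; do python3 -m handwheel '[{"xyz":[0,-0.3,0],"angular":[0,0,0]}]'>/dev/null;python3 st.py; done
```

```text
t22.88 pos mm [484.3 -70.8  93.8] tipaxis [-0.004  0.003 -1.   ] jawyaw 88.02 F [ 0.2  2.3 -1.5] grip 0.323 q [ 0.85  0.16 -0.8   1.97  0.13  1.07  1.53]
t22.97 pos mm [484.5 -74.   94.2] tipaxis [-0.004  0.003 -1.   ] jawyaw 88.00 F [0.1 1.7 1.3] grip 0.323 q [ 0.85  0.16 -0.8   1.97  0.13  1.07  1.53]
t23.05 pos mm [484.4 -76.9  94.2] tipaxis [-0.004  0.004 -1.   ] jawyaw 88.00 F [ 0.2 11.3 -0.6] grip 0.319 q [ 0.86  0.16 -0.8   1.96  0.13  1.07  1.54]
t23.13 pos mm [484.4 -76.8  94.1] tipaxis [-0.005  0.008 -1.   ] jawyaw 88.07 F [ 0.3 11.9  0.3] grip 0.323 q [ 0.86  0.16 -0.8   1.96  0.12  1.07  1.55]
t23.22 pos mm [484.4 -76.7  94. ] tipaxis [-0.005  0.013 -1.   ] jawyaw 88.19 F [0.4 7.4 0.4] grip 0.324 q [ 0.86  0.16 -0.8   1.96  0.12  1.07  1.55]
```

```bash
python3 -m handwheel '[{"xyz":[0,0.7,0.2],"angular":[-0.5,0,0]},{"xyz":[0,0,1.5],"angular":[-0.3,0,0]},{"xyz":[0,0,3],"angular":[0,0,0]},{"xyz":[0,1.5,2],"angular":[0,0,0]},{"xyz":[0,3,0],"angular":[0,0,0]}]'>/dev/null;python3 st.py; python3 -m handwheel '[{"xyz":[0,2.5,0],"angular":[0,0,0]},{"xyz":[0,1,0],"angular":[0,0,0]},{"xyz":[0,0,0],"angular":[0,0,0]},{"xyz":[0,0,0],"angular":[0,0,0]}]' 0 20>/dev/null;python3 st.py; python3 - <<'E'
from h import *
S=get_image("side")
p=proj(S,[[.487,0,.10]])[0].astype(int);crop(S,p[0]-40,p[1]-35,p[0]+40,p[1]+30,9,"gd2.png")
E
```

```text
t23.63 pos mm [482.8 -28.4 162.3] tipaxis [-0.008 -0.007 -1.   ] jawyaw 87.86 F [ 1.7 -0.1  0.2] grip 0.320 q [ 0.83  0.06 -0.85  1.9   0.06  1.21  1.5 ]
time: 23.97
position: [0.4842, 0.0126, 0.1654]
tool_rot: [-1.196, 1.233, 1.184]
ft_force: [0.4, -0.5, -0.0]
grip_width: 0.101
t23.97 pos mm [484.2  12.6 165.4] tipaxis [-0.002 -0.012 -1.   ] jawyaw 88.36 F [ 0.4 -0.5 -0. ] grip 0.101 q [ 0.78  0.06 -0.89  1.9   0.06  1.21  1.42]
```

View pics/gd2.png

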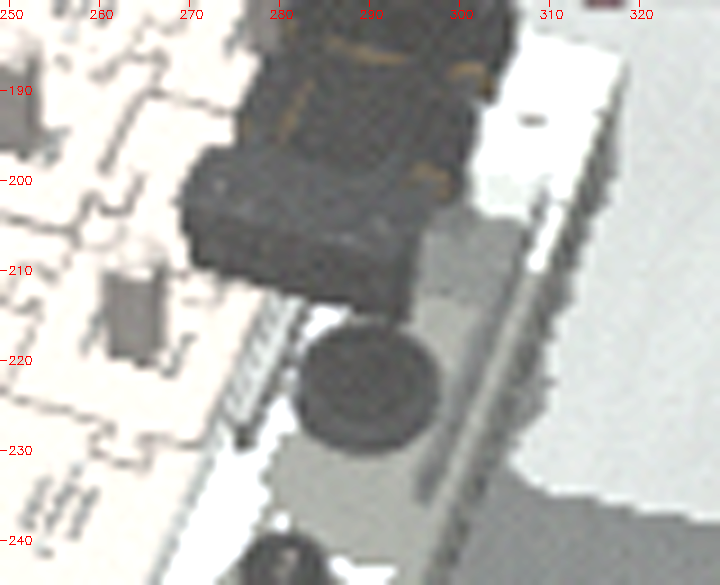

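```bash
python3 -m handwheel '[{"xyz":[0.2,-0.8,-1],"angular":[0.5,0,0]},{"xyz":[0.1,-0.3,-2],"angular":[0.1,0,0]},{"xyz":[0,0,-2],"angular":[0,0,0]}]'>/dev/null;python3 st.py; python3 -m handwheel '[{"xyz":[0,0,-0.5],"angular":[0,0,0]}]'>/dev/null;python3 st.py
```

```text
t24.27 pos mm [490.4  -4.5 115.7] tipaxis [ 0.005 -0.005 -1.   ] jawyaw 88.07 F [ 1.1 -1.   0.5] grip 0.006 q [ 0.78  0.13 -0.87  1.95  0.12  1.11  1.4 ]
t24.35 pos mm [488.2  -7.2 107.1] tipaxis [-0.    -0.004 -1.   ] jawyaw 87.89 F [-0.1 -0.2  0.4] grip 0.002 q [ 0.78  0.14 -0.87  1.96  0.13  1.09  1.39]
```

```bash
python3 -m handwheel '[{"xyz":[0,0.6,-0.7],"angular":[0.2,0,0]}]'>/dev/null;python3 st.py; python3 -m handwheel '[{"xyz":[0,0.4,-0.5],"angular":[0,0,0]}]'>/dev/null;python3 st.py;python3 -m handwheel '[{"xyz":[0,0.1,-0.4],"angular":[0,0,0]}]'>/dev/null;python3 st.py;
```

```text
t24.43 pos mm [488.   -4.   98.9] tipaxis [-0.002 -0.001 -1.   ] jawyaw 87.67 F [0.8 0.6 0.3] grip 0.004 q [ 0.77  0.15 -0.87  1.97  0.13  1.08  1.38]
t24.52 pos mm [487.2  -0.9  92.5] tipaxis [-0.004  0.    -1.   ] jawyaw 87.54 F [-1.   0.2  0.2] grip 0.005 q [ 0.76  0.17 -0.87  1.97  0.14  1.07  1.36]
t24.60 pos mm [4.871e+02 2.000e-01 8.790e+01] tipaxis [-0.004  0.001 -1.   ] jawyaw 87.51 F [ 0.1  0.  -0.3] grip 0.003 q [ 0.76  0.17 -0.87  1.98  0.15  1.06  1.35]
```

Centred over the button; press.

```bash
for i in 1 2 3 4 5; do python3 -m handwheel '[{"xyz":[0,0,-0.35],"angular":[0,0,0]}]'>/dev/null;python3 st.py;done
```

```text
t24.68 pos mm [4.871e+02 4.000e-01 8.410e+01] tipaxis [-0.004  0.001 -1.   ] jawyaw 87.53 F [-0.6  0.2 -0.7] grip 0.006 q [ 0.76  0.18 -0.87  1.98  0.16  1.05  1.35]
t24.77 pos mm [4.873e+02 4.000e-01 8.060e+01] tipaxis [-0.004  0.001 -1.   ] jawyaw 87.54 F [-0.3 -0.   1.6] grip 0.008 q [ 0.75  0.19 -0.86  1.98  0.16  1.05  1.34]
t24.85 pos mm [4.873e+02 4.000e-01 7.720e+01] tipaxis [-0.004  0.    -1.   ] jawyaw 87.56 F [-1.2  0.5  4.2] grip 0.007 q [ 0.75  0.19 -0.86  1.99  0.17  1.04  1.34]
t24.93 pos mm [4.876e+02 4.000e-01 7.560e+01] tipaxis [-0.005 -0.001 -1.   ] jawyaw 87.56 F [-14.5  -0.3  43.5] grip 0.006 q [ 0.75  0.19 -0.86  1.99  0.17  1.04  1.34]
t25.02 pos mm [4.876e+02 4.000e-01 7.560e+01] tipaxis [-0.008 -0.004 -1.   ] jawyaw 87.56 F [-17.   -0.8  44.1] grip 0.004 q [ 0.75  0.2  -0.86  1.98  0.18  1.04  1.33]
```

```bash
python3 -m handwheel '[{"xyz":[0,0,0.5],"angular":[0,0,0]},{"xyz":[0,0,2],"angular":[0,0,0]},{"xyz":[0,-1,3],"angular":[0,0,0]},{"xyz":[0,-2,1.5],"angular":[0,0,0]},{"xyz":[0,-2,0],"angular":[0,0,0]}]' 2.8 >/dev/null;python3 st.py; python3 -m handwheel '[{"xyz":[0,-1,0],"angular":[0,0,0]},{"xyz":[0,0,0],"angular":[0,0,0]}]'>/dev/null;python3 st.py; python3 - <<'E'
from h import *
S=get_image("side")
p=proj(S,[[.487,0,.10]])[0].astype(int);crop(S,p[0]-40,p[1]-35,p[0]+40,p[1]+30,9,"gd3.png")
E
```

```text
t25.43 pos mm [489.7 -44.9 151.9] tipaxis [-0.003 -0.005 -1.   ] jawyaw 88.24 F [-0.2 -0.4  0.2] grip 0.277 q [ 0.85  0.09 -0.84  1.9   0.08  1.19  1.52]
t25.60 pos mm [491.  -59.6 153.6] tipaxis [ 0.001 -0.008 -1.   ] jawyaw 87.95 F [-0.1  0.   0.5] grip 0.313 q [ 0.86  0.09 -0.83  1.9   0.08  1.18  1.54]
```

View pics/gd3.png

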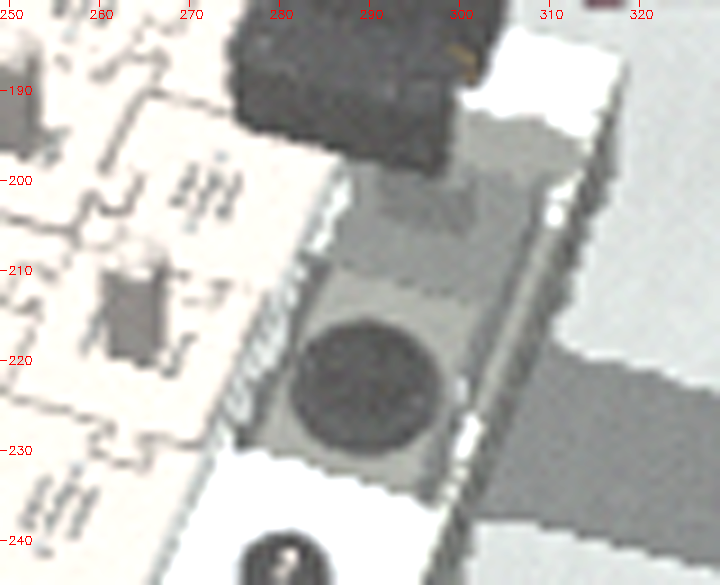

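```bash
python3 -m handwheel '[{"xyz":[-0.5,-0.6,-1],"angular":[0.3,0,0]},{"xyz":[-0.2,-0.3,-1],"angular":[0,0,0]}]'>/dev/null;python3 st.py; python3 -m handwheel '[{"xyz":[0,0,-0.3],"angular":[0,0,0]}]'>/dev/null;python3 st.py
```

```text
t25.82 pos mm [484.8 -65.5 133. ] tipaxis [ 0.004 -0.001 -1.   ] jawyaw 88.17 F [-0.4  0.  -0.7] grip 0.319 q [ 0.87  0.1  -0.82  1.93  0.08  1.14  1.56]
t25.90 pos mm [482.9 -65.1 127.5] tipaxis [ 0. -0. -1.] jawyaw 88.18 F [-0.9 -0.9 -0.4] grip 0.322 q [ 0.87  0.1  -0.82  1.94  0.08  1.13  1.55]
```

```bash
python3 -m handwheel '[{"xyz":[0.1,-0.4,-0.3],"angular":[0,0,0]}]'>/dev/null;python3 st.py; python3 -m handwheel '[{"xyz":[0,-0.1,-1],"angular":[0,0,0]}]'>/dev/null;python3 st.py; python3 -m handwheel '[{"xyz":[0,0,-1],"angular":[0,0,0]}]'>/dev/null;python3 st.py;python3 -m handwheel '[{"xyz":[0,0,-0.4],"angular":[0,0,0]}]'>/dev/null;python3 st.py
```

```text
t25.98 pos mm [482.9 -67.9 123. ] tipaxis [-0.002  0.001 -1.   ] jawyaw 88.29 F [-0.2  0.2 -0.5] grip 0.319 q [ 0.87  0.11 -0.82  1.94  0.09  1.13  1.56]
t26.07 pos mm [483.3 -69.2 112.7] tipaxis [-0.001  0.    -1.   ] jawyaw 88.29 F [ 0.6 -0.6 -0.4] grip 0.324 q [ 0.87  0.13 -0.82  1.95  0.1   1.1   1.55]
t26.15 pos mm [483.1 -69.1 101.5] tipaxis [-0.001  0.001 -1.   ] jawyaw 88.30 F [ 0.4 -0.7 -0.1] grip 0.322 q [ 0.86  0.14 -0.82  1.97  0.12  1.08  1.54]
t26.23 pos mm [482.1 -68.6  95.5] tipaxis [-0.003  0.002 -1.   ] jawyaw 88.33 F [ 0.1 -0.3 -1.5] grip 0.324 q [ 0.86  0.15 -0.82  1.97  0.12  1.07  1.53]
```

Straddling the tab; slide back +y.

```bash
python3 -m handwheel '[{"xyz":[0.2,1,0.2],"angular":[0,0,0]},{"xyz":[0.1,1.5,0.1],"angular":[0,0,0]},{"xyz":[0.1,1.5,0.1],"angular":[0,0,0]},{"xyz":[0.1,1.2,0.1],"angular":[0,0,0]}]'>/dev/null;python3 st.py; python3 -m handwheel '[{"xyz":[0,0.8,0],"angular":[0,0,0]}]'>/dev/null;python3 st.py; python3 -m handwheel '[{"xyz":[0,0.6,0],"angular":[0,0,0]}]'>/dev/null;python3 st.py
```

```text
t26.57 pos mm [484.8 -17.7  97.3] tipaxis [-0.01  0.   -1.  ] jawyaw 88.00 F [-0.7 -1.4 -1.7] grip 0.319 q [ 0.79  0.16 -0.86  1.97  0.13  1.08  1.41]
t26.65 pos mm [485.2  -8.2  97.4] tipaxis [-0.009  0.    -1.   ] jawyaw 88.07 F [ 1.9 -1.8 -0.7] grip 0.321 q [ 0.78  0.16 -0.86  1.97  0.13  1.08  1.39]
t26.73 pos mm [485.4  -1.   97.5] tipaxis [-0.009 -0.    -1.   ] jawyaw 88.15 F [ 0.7 -2.6 -1.3] grip 0.322 q [ 0.77  0.16 -0.87  1.97  0.13  1.08  1.38]
```

```bash
for i in 1 2 3 4; do python3 -m handwheel '[{"xyz":[0,0.3,0],"angular":[0,0,0]}]'>/dev/null;python3 st.py; done
```

```text
t26.82 pos mm [485.5   3.2  97.6] tipaxis [-0.009 -0.    -1.   ] jawyaw 88.23 F [-0.2 -1.6 -1.2] grip 0.322 q [ 0.76  0.16 -0.87  1.97  0.14  1.08  1.37]
t26.90 pos mm [485.6   6.5  97.7] tipaxis [-0.008 -0.    -1.   ] jawyaw 88.25 F [ 0.6 -2.6 -0.7] grip 0.319 q [ 0.76  0.16 -0.87  1.97  0.14  1.08  1.36]
t26.98 pos mm [485.7   9.5  97.7] tipaxis [-0.008 -0.001 -1.   ] jawyaw 88.24 F [ 0.  -2.5 -1.9] grip 0.324 q [ 0.75  0.16 -0.88  1.97  0.14  1.08  1.36]
t27.07 pos mm [485.7   9.5  97.6] tipaxis [-0.008 -0.005 -1.   ] jawyaw 88.18 F [  0.2 -12.1  -1.3] grip 0.325 q [ 0.75  0.16 -0.88  1.97  0.14  1.08  1.35]
```

```bash
python3 -m handwheel '[{"xyz":[0,-0.6,0.1],"angular":[0,0,0]},{"xyz":[0,-0.1,0.5],"angular":[0.3,0,0]}]'>/dev/null;python3 st.py; python3 -m handwheel '[{"xyz":[0,0,1.5],"angular":[0,0,0]},{"xyz":[0,0,3],"angular":[0,0,0]},{"xyz":[0,0,4],"angular":[0,0,0]},{"xyz":[0,0,4],"angular":[0,0,0]},{"xyz":[0,0,4],"angular":[0,0,0]}]'>/dev/null;python3 st.py;python3 -m handwheel '[{"xyz":[0,4,2],"angular":[0,0,0]},{"xyz":[0,4,2],"angular":[0,0,0]},{"xyz":[0,4,1],"angular":[0,0,0]},{"xyz":[0,4,0],"angular":[0,0,0]},{"xyz":[0,4,0],"angular":[0,0,0]}]'>/dev/null;python3 -m handwheel '[{"xyz":[0,4,0],"angular":[0,0,0]},{"xyz":[0,4,0],"angular":[0,0,0]},{"xyz":[0,3,0],"angular":[0,0,0]},{"xyz":[0,1,0],"angular":[0,0,0]},{"xyz":[0,0,0],"angular":[0,0,0]}]'>/dev/null;python3 st.py
python3 - <<'E'
from h import *
S=get_image("side");T=get_image("top")
cv2.imwrite("pics/sf.png",S["pixels"]);crop(T,220,160,350,255,6,"tf.png");crop(S,205,160,335,275,6,"sfc.png");cv2.imwrite("pics/tfull.png",T["pixels"])
E
```

```text
t27.23 pos mm [485.1   2.3 103.3] tipaxis [-0.01  0.   -1.  ] jawyaw 88.17 F [ 0.5 -0.3  0.2] grip 0.321 q [ 0.77  0.15 -0.87  1.96  0.13  1.1   1.38]
t27.65 pos mm [478.    4.8 268.4] tipaxis [-0.025  0.013 -1.   ] jawyaw 88.15 F [ 0.9 -0.1 -0.1] grip 0.320 q [ 0.83 -0.03 -0.86  1.74 -0.03  1.44  1.52]
t28.48 pos mm [477.1 335.  337.3] tipaxis [-0.004  0.029 -1.   ] jawyaw 87.45 F [-0.2 -0.8  0.1] grip 0.322 q [ 0.27  0.3  -1.13  1.42  0.25  1.58  0.68]
```

View pics/tf.png

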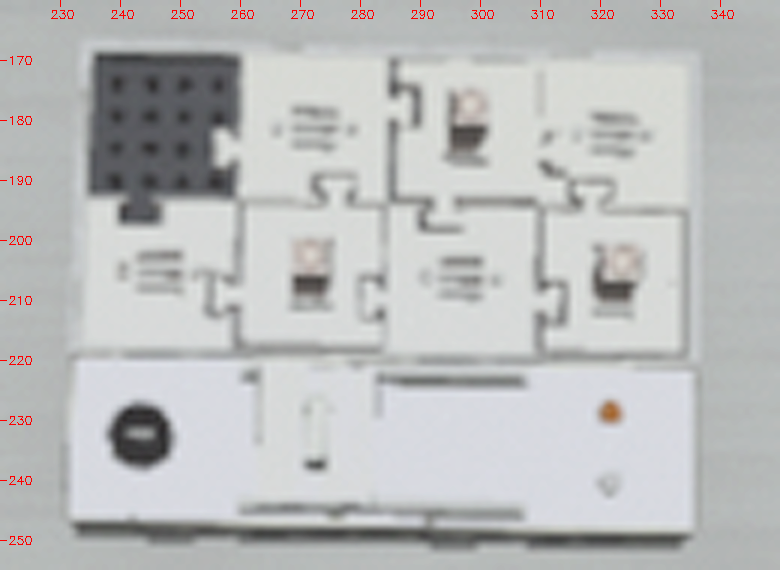

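View pics/sfc.png

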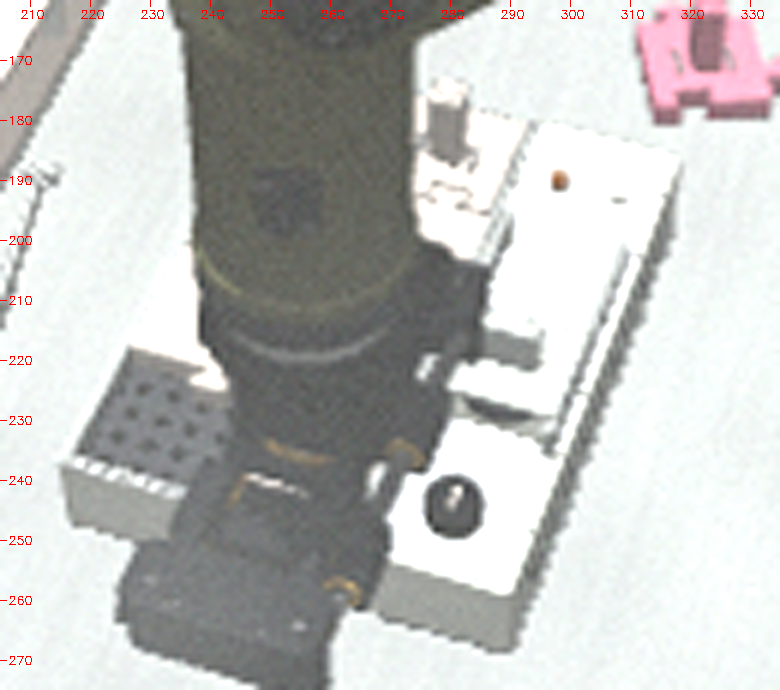

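View pics/sf.png

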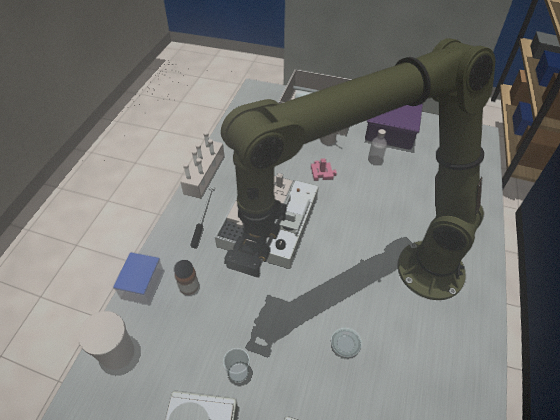

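View pics/tfull.png

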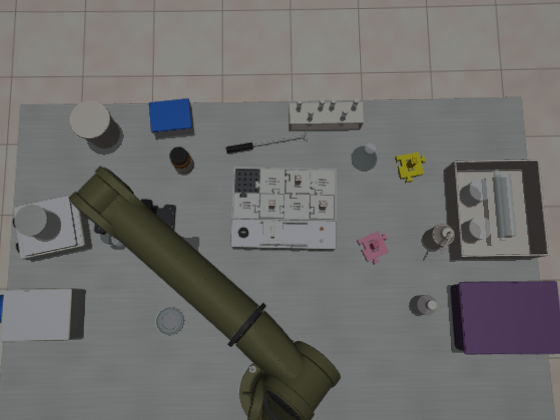

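```bash
python3 -c "
from bench import *
print(close_job())"
```

```text
the job is handed in; nothing more can be done
None
```

I handed the job in at about 28.5 s. Tiles 1, 2 and 3 are seated in their gaps, the start button was pressed and released, and the guard is shut again.

- **Tiles:** Each of the three went into its own gap without jamming. The last top picture shows their outlines level with the neighbouring tiles. Tile 4 was in none of the pictures, so I took it as absent and gap 4 is still empty. The pink and yellow look-alikes were left alone.
- **Guard and button:** The guard was slid open to its stop at about 11–12 N. The button was pressed down about 6 mm to its hard stop and released, and the picture afterwards showed it uncovered. The guard was then slid back to its shut stop at about 12 N.
- **Glassware and bottles:** All the pieces visible in the last pictures stand as before. In those pictures the arm partly hides the beaker in the top view and the flask in the side view, but each looks upright in the other camera.

Three readings did not match or ran high:
- The guard now shows about 1 pixel (roughly 3 mm) further towards shut than in the first picture, although it was pushed against its stop.
- The button was felt at about 81 mm instead of the listed 78 mm.
- The wrist force briefly read 45 N when tile 3 seated and 44 N at the button's hard stop. That is below the 120 N wrist limit, and the contact was at the held tile and the fingertips. I could not confirm it stays clear of the 40 N limit for the arm and gripper body.

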